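Refill a nut hopper through its narrow mouth with a tipping chute

ROBOT

A 6-joint arm with a two-finger parallel gripper is mounted at the origin on the work surface. World frame = base frame: x ahead of the robot, y to its left, z up, the work surface at z = 0. Lengths are in mm, angles in degrees, forces in N, time in s.
With the tool pointing down it reaches from about 300 to 850 mm from the base axis. Payload 4.2 kg.
Tool frame: the origin (TCP) lies at the very end of the fingers, on their centre line; the grasp point (between the pads) lies 19 mm behind it; z points along the fingers, y is the direction in which the jaws open and shut (so a half turn about z gives the same grasp; the last joint's range is limited). The gripper opens to 91 mm and grips with 3 to 60 N. Pads are 32 mm wide; open, the fingers measure 118 mm over their backs; the gripper's body (76 mm by 178 mm) begins 60 mm behind the grasp point.
Start: joints at [-64.4, 18.312, 89.639, -0, 72.044, -1.146], TCP at [258.773, -513.497, 213.976] pointing down, gripper open.
Joint ranges: [-177.97, 177.97], [-48.28, 115.42], [12.27, 149.76], [-77.06, 257.06], [2.81, 150.46], [-146.56, 146.56]. Speed limits (degrees/s): [147.25, 147.25, 180, 180, 180, 180].

INTERFACE

Orientations are given as [roll, pitch, yaw] about the fixed x, y, z axes, in that order (R = Rz(yaw) Ry(pitch) Rx(roll)).
In Python, from workcell import monitor, eyes, job gives the robot as it stands.
- The arm moves only by the tool move_arm, never from a script. Its argument "increments" is a list that holds one entry, the list of rows, each a list of 7 numbers: the opening, from 0 (shut) to 1 (fully open), then the shift along the tool's x, y, z in cm, then the turn, a rotation vector about the tool's x, y, z in rad. In form: [[[jaw, x, y, z, ax, ay, az], ...]]. A call has 1 to 12 rows; each row shifts and turns the pose as measured when the row begins, along the tool's axes as they then stand; what a row does not reach is not made up. A row lasts 1/8 s, in which the tool goes at most 62.5 mm and 10.7 degrees, less where a joint would pass 70% of its speed; a pose out of reach is approached as far as the arm can. A call is refused whole if a number of a shift passes 6.25 or a number of a turn 0.188, either way. A call with a gripper value outside its range is refused whole. The fingers move at their own pace and stop on an object; "force" is the grip in N (left out, the last holds). Time passes only in rows, so rows that do not move let the fingers close. It gives the time, the measured TCP pose, the force and the opening at its end, in the units of the state.
- monitor.state(): the state, without advancing time (a new reading comes with each control period).
- eyes.grab_frame(name): name is "side" or "top" or "wrist"; returns a dict with "color" (480x640x3 uint8, red, green, blue), "z_map" (480x640 float32, mm along the optical axis (not along the pixel's ray), 0 where there is no reading), "camera_matrix" (3x3 intrinsics, pixels), "rvec" (rotation vector, rad) and "tvec" (3), from world to camera coordinates, as OpenCV has them. Camera axes: x right, y down, z forward; pixel columns grow to the right and rows downward; lengths in mm; the calibration is good to about 2 mm. A picture is of the moment at which its call begins.
- job.job_done(): hands the job in, once; it reports no verdict.
The state is a dict: "time_s": time; "qpos": joint angles; "qvel": joint speeds; "effort": joint torques, N m; "ee_pos": TCP position; "ee_rot": TCP orientation; "force": force on the tool from outside, world axes, zero at the start; "torque": the same for the moment, N m; "gripper_width": finger opening in mm.
Only numpy, scipy, OpenCV 4.12 (cv2) and the standard library are available. Lean on these libraries where they do the work, as an engineer would, in place of code of your own. Each camera call takes 0.05 s, during which the arm holds its last target. There are 200 camera calls.

TASK

First open the blue hopper: pull its black spring knob straight up, turn it so that the yellow cover swings off the filling mouth as far as it goes, and let the knob snap down into the notch there. Then load every long steel nut lying on the bench into the orange chute, lift the chute with all of them in it and tip it so that they slide through the mouth into the hopper, and stand the empty chute back upright on its green mat. Finally swing the cover shut over the mouth with the knob snapped down in its first notch; leave the other things on the bench alone.

Things in the scene. Friction and masses are not known exactly. Their poses are not given: they have to be found in the camera images.
- hopper: Fixed blue hopper, casing 150 mm (its x) by 235 mm (its y, -50 to +185), 100 mm high with a flat top. Origin on the bench under the centre of its filling mouth, z up; position and yaw vary. The cover's pivot stands at x 0, y +105 mm.
- mouth (a point): Centre of the hopper's filling mouth, level with its flat top, 100 mm above the bench; axes as the hopper's. The mouth is a square well 76 by 76 mm, sides along those axes, 94 mm deep; the casing round it is 12 mm thick on the -y side, 37 mm on the x sides.
- cover (a joint): Turn of the yellow cover about its upright pivot, rad, counterclockwise from above: 0 = shut over the mouth, 1.3 = end stop, fully open (plate swung to the hopper's +x side). Locked while the knob is down in a notch; with the knob raised it turns easily (0.04 N m).
- cover_plate (a point): Centre of the top of the cover's yellow plate, 92 by 92 by 5 mm, 105 mm from the pivot and 108 mm above the bench.
- knob (a joint): Lift of the knob, m: 0 = fully down, at most 0.016. A spring holds it down with 6 N, 11 N at full lift. It turns with the cover (it is its handle). Its red tooth runs over a steel rib whose two ends are the notches, at cover 0 and 1.3 (play 0.04 rad). Lift it 10 mm or more to turn; let go at an end it snaps to 0, let go between it stays up on the rib.
- knob_grip (a point): Centre of the knob's black grip bar, on the pivot axis, 147 mm above the bench when down; turns and rises with the knob. Bar: 60 mm along this point's y, 14 mm thick along x, 34 mm high. Below: stem of 14 mm diameter, then a hub of 28 mm (top at 118 mm); a red lug 12 mm wide (top 124 mm) reaches out 50 mm along +y, the cover's arm (top 108 mm) along -y.
- mat: Fixed green mat, 260 mm (its x) by 140 mm (its y), 3 mm thick; origin at the centre of its underside on the bench. The chute's parking place. Position and yaw vary.
- chute: Loose orange chute, 206 mm long, 0.28 kg: channel with a back wall, open at nose and top. x to the nose, y left, z up; origin at the centre of its underside. Inside 48 mm wide, walls 38 mm. Its floor rises to the nose by 5 degrees, so nuts stay in when it is level: 7 mm above the underside at the back, 25 mm at the nose; wall tops 45 mm at the back, 54 mm at the middle, 63 mm at the nose.
- chute_pads (a point): Between the chute's two black rubber grip pads, outside the side walls at mid length, made to be gripped across (57 mm over the pads along the chute's y); each is 50 mm long and 26 mm high, 21 to 47 mm above the chute's underside. This point: 34 mm above it.
- chute_lip (a point): Middle of the front edge of the chute's floor, where nuts leave: 102 mm ahead of the chute's origin, 25 mm above its underside. The inside is slick (friction about 0.2): nuts begin to slide out when the chute is tipped nose down by 15 to 20 degrees and run freely at 40 to 45.
- nut1: Loose long hexagonal steel nut (coupling nut), 60 mm long along its x, 18 mm across flats, 21 mm across corners, 0.10 kg; starts lying on a flat, with any yaw. Origin on its x-middle at the underside of that flat (9 mm from its axis). From 2 to 4 of the four nuts are there.
- nut2: Loose long hexagonal steel nut (coupling nut), 60 mm long along its x, 18 mm across flats, 21 mm across corners, 0.10 kg; starts lying on a flat, with any yaw. Origin on its x-middle at the underside of that flat (9 mm from its axis). From 2 to 4 of the four nuts are there.
- nut3: Loose long hexagonal steel nut (coupling nut), 60 mm long along its x, 18 mm across flats, 21 mm across corners, 0.10 kg; starts lying on a flat, with any yaw. Origin on its x-middle at the underside of that flat (9 mm from its axis). From 2 to 4 of the four nuts are there.
- nut4: Loose long hexagonal steel nut (coupling nut), 60 mm long along its x, 18 mm across flats, 21 mm across corners, 0.10 kg; starts lying on a flat, with any yaw. Origin on its x-middle at the underside of that flat (9 mm from its axis). From 2 to 4 of the four nuts are there.
- bearing: Bystander: loose dark steel bearing ring, 68 mm diameter, 20 mm high, lying on the bench, origin at the centre of its underside.
- tin: Bystander: loose red tin, 60 mm diameter, 45 mm high, standing; origin at the centre of its underside.

How it is judged (in metres and radians):
On the way, in this order (a step that is already met when the one before it is completed fails the run):
1. the cover is fully open and the knob has snapped down in the open notch (value of joint cover above 1.2 rad and value of joint knob below 0.003 m), for 0.2 s.
2. every nut is in the chute and the chute is lifted off the mat with them (x of nut1 in the frame of chute between -0.11 and 0.11 m and y of nut1 in the frame of chute between -0.028 and 0.028 m and z of nut1 in the frame of chute between 0 and 0.07 m and x of nut2 in the frame of chute between -0.11 and 0.11 m and y of nut2 in the frame of chute between -0.028 and 0.028 m and z of nut2 in the frame of chute between 0 and 0.07 m and x of nut3 in the frame of chute between -0.11 and 0.11 m and y of nut3 in the frame of chute between -0.028 and 0.028 m and z of nut3 in the frame of chute between 0 and 0.07 m and x of nut4 in the frame of chute between -0.11 and 0.11 m and y of nut4 in the frame of chute between -0.028 and 0.028 m and z of nut4 in the frame of chute between 0 and 0.07 m and height (world z) of chute above 0.035 m), for 0.2 s.
3. every nut is down in the hopper (x of nut1 in the frame of hopper between -0.042 and 0.042 m and y of nut1 in the frame of hopper between -0.042 and 0.042 m and z of each of nut1, nut2, nut3, nut4 in the frame of hopper below 0.092 m and x of nut2 in the frame of hopper between -0.042 and 0.042 m and y of nut2 in the frame of hopper between -0.042 and 0.042 m and x of nut3 in the frame of hopper between -0.042 and 0.042 m and y of nut3 in the frame of hopper between -0.042 and 0.042 m and x of nut4 in the frame of hopper between -0.042 and 0.042 m and y of nut4 in the frame of hopper between -0.042 and 0.042 m), for 0.2 s.
At the end, for the whole second after the job is handed in: Every nut present lies below the rim inside the hopper; the cover is shut (within 0.1 rad) with the knob down (within 3 mm); the chute stands upright (within 0.12 rad) and at rest on the green mat, its centre within 70 mm of the mat's centre along the mat and 60 mm across it (all of step 3 and linear speed of each of nut1, nut2, nut3, nut4 below 0.05 m/s and value of joint cover below 0.1 rad and value of joint knob below 0.003 m and angle between chute's own z axis and vertical below 0.12 rad and height (world z) of chute between -0.005 and 0.012 m and x of chute in the frame of mat between -0.07 and 0.07 m and y of chute in the frame of mat between -0.06 and 0.06 m and linear speed of chute below 0.03 m/s); the robot touches nothing.
It fails at once if a bystander (bearing or tin) is pushed more than 50 mm away (distance of any of bearing, tin from where it was at the start of the episode above 0.05 m).
Of nut1, nut2, nut3, nut4 only 2 to 4 are there at a start; the rules pass over those that are not, and their reading is None.
At some moment in a run one of nut1, nut2, nut3, nut4 may be knocked a few centimetres aside while the robot is not near it.
It also fails if it takes over 210 s, if anything falls off the work surface, if the arm or the gripper's body presses on something with over 40 N, if the wrist force passes 120 N, or if a joint passes its speed limit or range.

## Working session

There is one attempt and no reset: what is moved stays moved. The work goes in short steps, Python scripts to look and compute and a tool call to move; the robot and the scene stay as the last step left them, time stands still between calls to the robot, and variables do not carry over. Pictures are saved under pics/ and viewed, about 12 in all and at most 16, crops included, and the job is handed in when it is done.

Besides the shell and the picture viewer there is one more tool, called after "Emit:" in YAML: its name, and indented under it one key for each argument. move_arm: Moves the arm, as the interface text tells. Its arguments: {"type":"object","properties":{"increments":{"type":"array"},"force":{"type":"number"}},"required":["increments"]}

```bash
mkdir -p pics; cat > h.py <<'E'
import numpy as np, cv2
from scipy.spatial.transform import Rotation as R
from workcell import monitor, eyes, job
def grab(name, fn=None):
    f=eyes.grab_frame(name)
    if fn: cv2.imwrite('pics/'+fn, f['color'][:,:,::-1])
    return f
def cloud(f):
    K=np.array(f['camera_matrix']);Z=f['z_map'].astype(float)
    v,u=np.mgrid[:480,:640]
    P=np.stack([(u-K[0,2])/K[0,0]*Z,(v-K[1,2])/K[1,1]*Z,Z],-1)
    Rm=cv2.Rodrigues(np.array(f['rvec'],float))[0]
    W=(P-np.array(f['tvec'],float).reshape(3))@Rm
    W[Z==0]=np.nan
    return W
E
python3 - <<'E'
from h import *
for n in ['top','side']:
    f=grab(n,n+'0.png'); np.save(n+'0.npy',cloud(f)); print(f['camera_matrix'],f['rvec'],f['tvec'])
print(monitor.state())
E
```

```text
[[457.59682249   0.         318.8766812 ]
 [  0.         457.59682249 239.75659505]
 [  0.           0.           1.        ]] [ 2.08900954 -2.1510955   0.16554014] [ 78.78091076 555.48295736 804.70262777]
[[577.38585667   0.         327.17249995]
 [  0.         577.38585667 238.00531423]
 [  0.           0.           1.        ]] [ 0.06785205 -2.83350496  1.25245192] [ 536.74787135   65.1246984  1280.91524581]
{'time_s': 0.1, 'qpos': array([-6.44017314e+01,  1.83446413e+01,  8.96977860e+01, -2.00410601e-04,
        7.20430271e+01, -1.14652949e+00]), 'qvel': array([-0.01258007,  0.0279413 , -0.1857177 ,  0.06022356,  0.00358939,
       -0.02104785]), 'effort': array([-1.89440698e-04, -4.13331985e+01, -2.32509881e+01,  7.28798518e-02,
        4.21507191e-02, -4.05427636e-05]), 'ee_pos': array([ 258.56530894, -513.09510335,  213.24884465]), 'ee_rot': array([-1.79914559e+02, -1.51937108e-03,  2.67448589e+01]), 'force': array([ 0.23149871, -0.49270486,  0.03360209]), 'torque': array([0.00981242, 0.00217393, 0.03634787]), 'gripper_width': 91.24458171168015}
```

View pics/top0.png

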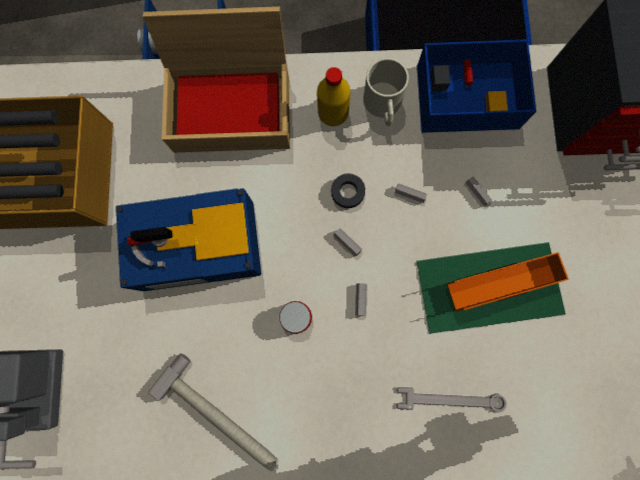

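View pics/side0.png

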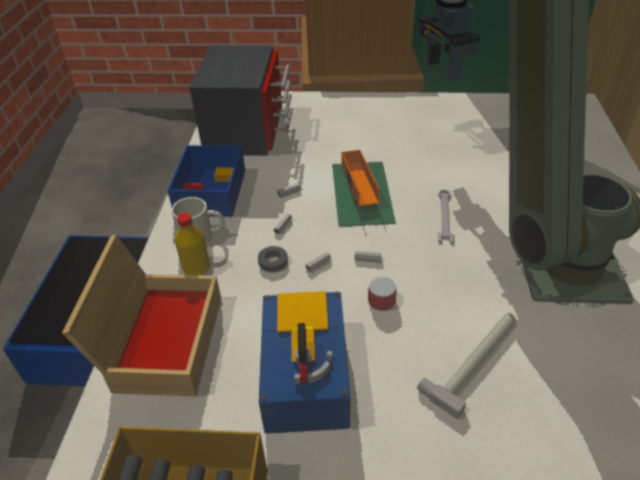

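The top view shows four nuts (410,193), (478,192), (347,242) and (362,300), the hopper around (190,240) with its knob at (150,236), the chute at (450,290)–(565,265) on the mat, the tin at (295,317) and the bearing at (348,190).

```bash
python3 - <<'E'
from h import *
W=np.load('top0.npy'); img=cv2.imread('pics/top0.png'); hsv=cv2.cvtColor(img,cv2.COLOR_BGR2HSV)
def px(u,v): return np.round(W[v,u],1)
print('bench',px(380,350))
for n,(u,v) in dict(n1=(410,193),n2=(478,192),n3=(347,242),n4=(362,300)).items():
    sub=W[v-25:v+25,u-25:u+25].reshape(-1,3)
    m=(sub[:,2]>11)&(sub[:,2]<30)
    # isolate component
    mm=((W[:,:,2]>11)&(W[:,:,2]<30)).astype(np.uint8); _,lab=cv2.connectedComponents(mm)
    pts=W[lab==lab[v,u]]
    (c,s,a)=cv2.minAreaRect(pts[:,:2].astype(np.float32))
    b=cv2.boxPoints((c,s,a)); e=b[1]-b[0]; e2=b[2]-b[1]; l=e if np.hypot(*e)>np.hypot(*e2) else e2
    print(n,lab[v,u],np.round(c,1),np.round(s,1),'yaw',round(np.degrees(np.arctan2(l[1],l[0])),1),'z',np.nanmedian(pts[:,2]))
def rect(mask,name):
    _,lab,st,_=cv2.connectedComponentsWithStats(mask.astype(np.uint8)); k=1+np.argmax(st[1:,4]); p=W[lab==k]; p=p[~np.isnan(p[:,0])]
    r=cv2.minAreaRect(p[:,:2].astype(np.float32)); b=cv2.boxPoints(r)
    print(name,np.round(r[0],1),np.round(r[1],1),'z',np.nanpercentile(p[:,2],[2,50,98]).round(1)); print(b.round(1).tolist()); return p
box=np.zeros(img.shape[:2],bool); box[180:300,100:280]=1
H,S,V=cv2.split(hsv)
rect(box&(W[:,:,2]>95)&(W[:,:,2]<112),'hoppertop')
rect(box&(H>18)&(H<32)&(S>150)&(V>120)&(W[:,:,2]>103)&(W[:,:,2]<112),'yellow')
p=rect(box&(W[:,:,2]>130),'knob')
cb=np.zeros_like(box); cb[230:340,400:590]=1
rect(cb&(H>35)&(H<90)&(S>80),'mat')
p=rect(cb&(H<18)&(S>150),'chute')
# height profile along chute
c=p[:,:2].mean(0); d=np.linalg.svd(p[:,:2]-c,full_matrices=False)[2][0]; t=(p[:,:2]-c)@d; print('dir',d,c)
for a in range(-105,110,20):
    q=p[abs(t-a)<10]
    if len(q): print(a,np.percentile(q[:,2],[5,25,50,95]).round(0))
E
```

```text
bench [ 3.511e+02 -4.640e+01 -1.000e-01]
n1 57 [ 653.4 -119.5] [60.3 21.3] yaw 67.5 z 17.592567334924798
n2 55 [ 652.7 -252.6] [60.4 20.4] yaw 34.9 z 18.15060660275207
n3 59 [558.7   8.8] [60.1 20.6] yaw 43.8 z 17.699209353154668
n4 66 [448.  -12.4] [20.5 59. ] yaw -5.3 z 17.762859796222056
hoppertop [562.4 303.1] [150.7 236. ] z [ 97.9 101.5 110.7]
[[474.8999938964844, 412.3999938964844], [500.0, 177.8000030517578], [649.9000244140625, 193.8000030517578], [624.7999877929688, 428.5]]
yellow [565.8 267.4] [ 91.2 156. ] z [106.  108.6 111.3]
[[512.5, 340.3999938964844], [528.4000244140625, 185.1999969482422], [619.0999755859375, 194.39999389648438], [603.2999877929688, 349.70001220703125]]
knob [558.4 339.3] [15.1 59.3] z [135.2 163.  166.3]
[[547.5999755859375, 368.0], [554.0999755859375, 309.0], [569.0999755859375, 310.70001220703125], [562.7000122070312, 369.6000061035156]]
mat [ 463.5 -261.5] [139.2 259.7] z [1.1 4.2 7.5]
[[380.20001220703125, -140.0], [408.5, -398.20001220703125], [546.7999877929688, -383.0], [518.5, -124.9000015258789]]
chute [ 471.6 -290.5] [ 58.3 227.6] z [10.3 22.6 62.9]
[[416.1000061035156, -186.89999389648438], [470.5, -407.8999938964844], [527.0999755859375, -394.0], [472.70001220703125, -173.0]]
dir [ 0.2426251  -0.97012013] [ 471.50825373 -287.13065795]
-105 [26. 28. 29. 65.]
-85 [24. 26. 27. 65.]
-65 [23. 24. 26. 63.]
-45 [21. 22. 24. 61.]
-25 [19. 21. 22. 60.]
-5 [18. 19. 20. 58.]
15 [16. 17. 18. 56.]
35 [14. 16. 17. 54.]
55 [12. 14. 15. 53.]
75 [10. 12. 13. 51.]
95 [10. 14. 28. 50.]
```

```bash
python3 - <<'E'
import cv2
a=cv2.imread('pics/top0.png')
x=cv2.resize(a[230:330,410:580],None,fx=4,fy=4,interpolation=2)
y=cv2.imread('pics/side0.png'); y=cv2.resize(y[140:230,320:410],(0,0),fx=4,fy=4,interpolation=2)
z=cv2.resize(a[180:300,105:270],None,fx=4,fy=4)[:,:]
import numpy as np
cv2.imwrite('pics/c1.png',x)
cv2.imwrite('pics/c1.png',np.hstack([x[:360,:440+240],]))
E
```

```text
(no output)
```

View pics/c1.png

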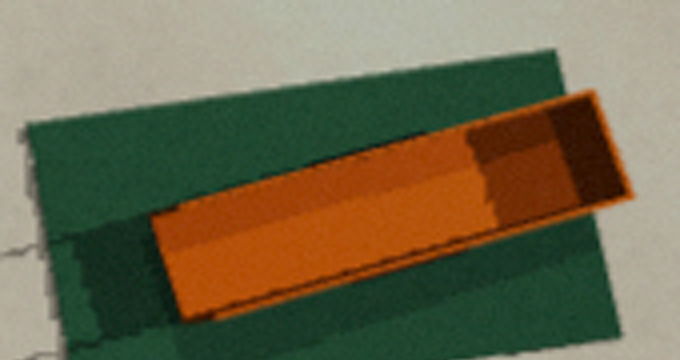

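The nose is at the left end of the chute (lower pixel u, towards +y world), with a yaw of about 104°. The hopper, mat and nut sizes all agree with the given sizes. I'll go to the knob first: turn +69°, then translate.

```bash
cat >> h.py <<'E'
def Rd(yaw,tilt=0):
    "tool down with yaw (deg), then tipped by tilt deg about tool y"
    return R.from_euler('xyz',[180,0,yaw],degrees=True)*R.from_rotvec([0,np.radians(tilt),0])
def go(p,yaw,tilt=0,p0=None,r0=None):
    "turn first (in place), then shift, in tool axes: rotvec rad, shift cm (after turn), and the row counts"
    s=monitor.state(); p0=s['ee_pos'] if p0 is None else np.array(p0,float)
    r0=R.from_euler('xyz',s['ee_rot'],degrees=True) if r0 is None else r0
    rt=Rd(yaw,tilt); v=(r0.inv()*rt).as_rotvec(); d=rt.inv().apply(np.array(p)-p0)/10
    n=int(np.ceil(np.degrees(np.linalg.norm(v))/9.8)) or 1; m=int(np.ceil(np.linalg.norm(d)/5.5)) or 1
    print('at',p0.round(1),s['ee_rot'].round(1),'w',round(s['gripper_width'],1),'F',s['force'].round(1),'t',s['time_s'])
    print('turn',v.round(3),'=%d x'%n,(v/n).round(3),' shift',d.round(2),'=%d x'%m,(d/m).round(2))
E
python3 -c "
from h import *
go([558.4,340.4,230],96.1)"
```

```text
at [ 258.6 -513.1  213.2] [-179.9   -0.    26.7] w 91.2 F [ 0.2 -0.5  0. ] t 0.1
turn [-1.00e-03 -1.00e-03 -1.21e+00] =8 x [-0.    -0.    -0.151]  shift [81.68 38.88 -1.68] =17 x [ 4.8   2.29 -0.1 ]
```

Emit:
move_arm:
  increments:
    - [[1,0,0,0,0,0,-0.151],[1,0,0,0,0,0,-0.151],[1,0,0,0,0,0,-0.151],[1,0,0,0,0,0,-0.151],[1,0,0,0,0,0,-0.151],[1,0,0,0,0,0,-0.151],[1,0,0,0,0,0,-0.151],[1,0,0,0,0,0,-0.151],[1,4.8,2.29,-0.1,0,0,0],[1,4.8,2.29,-0.1,0,0,0],[1,4.8,2.29,-0.1,0,0,0],[1,4.8,2.29,-0.1,0,0,0]]

```text
time_s: 1.6
ee_pos: [321.0, -304.6, 212.2]
ee_rot: [-179.8, -0.8, 97.9]
force: [-0.2, -0.8, -0.0]
gripper_width: 91.2
```

Emit:
move_arm:
  increments:
    - [[1,4.8,2.29,-0.1,0,0,0],[1,4.8,2.29,-0.1,0,0,0],[1,4.8,2.29,-0.1,0,0,0],[1,4.8,2.29,-0.1,0,0,0],[1,4.8,2.29,-0.1,0,0,0],[1,4.8,2.29,-0.1,0,0,0],[1,4.8,2.29,-0.1,0,0,0],[1,4.8,2.29,-0.1,0,0,0],[1,4.8,2.29,-0.1,0,0,0],[1,4.8,2.29,-0.1,0,0,0],[1,4.8,2.29,-0.1,0,0,0]]

```text
time_s: 2.98
ee_pos: [499.1, 272.1, 227.6]
ee_rot: [-179.7, -0.7, 97.9]
force: [0.9, 0.2, -0.1]
gripper_width: 91.1
```

```bash
python3 -c "
from h import *
go([558.4,340.4,230],96.1)
f=grab('wrist','w1.png'); W=cloud(f)
p=W[(W[:,:,2]>150)&(W[:,:,2]<172)&(abs(W[:,:,0]-558)<50)&(abs(W[:,:,1]-340)<60)]
r=cv2.minAreaRect(p[:,:2].astype(np.float32));print(len(p),r,np.median(p[:,2]), cv2.boxPoints(r))"
```

```text
at [499.1 272.1 227.6] [-179.7   -0.7   97.9] w 91.1 F [ 0.9  0.2 -0.1] t 2.975
turn [-0.005 -0.011  0.032] =1 x [-0.005 -0.011  0.032]  shift [ 6.16  6.62 -0.24] =2 x [ 3.08  3.31 -0.12]
2260 ((559.9396362304688, 341.0211181640625), (14.823458671569824, 59.79570007324219), 6.742654800415039) 163.40058115360813 [[549.06885 369.84198]
 [556.0895  310.45984]
 [570.8104  312.20026]
 [563.7898  371.5824 ]]
```

View pics/w1.png

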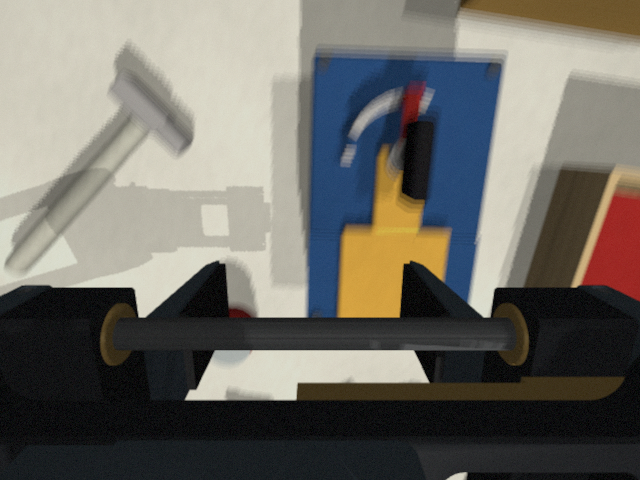

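Emit:
move_arm:
  increments:
    - [[1,3.1,3.4,0,0,-0.011,0.03],[1,3.2,3.4,0,0,0,0],[1,0,0,0,0,0,0],[1,0,0,0,0,0,0]]

```text
time_s: 3.52
ee_pos: [560.2, 352.0, 224.0]
ee_rot: [-179.5, -0.2, 96.5]
force: [-0.5, 0.2, 0.3]
gripper_width: 91.0
```

```bash
python3 -c "
from h import *
go([559.5,341,133],96.5)"
```

```text
at [560.2 352.  224. ] [-179.5   -0.2   96.5] w 91.0 F [-0.5  0.2  0.3] t 3.525
turn [-0.008 -0.003 -0.   ] =1 x [-0.008 -0.003 -0.   ]  shift [-1.09 -0.2   9.1 ] =2 x [-0.54 -0.1   4.55]
```

Emit:
move_arm:
  increments:
    - [[1,-1.0,-0.2,0,-0.008,0,0],[1,0,0,3,0,0,0],[1,0,0,3,0,0,0],[1,0,0,2.0,0,0,0],[1,0,0,0,0,0,0],[1,0,0,0,0,0,0]]

```text
time_s: 4.28
ee_pos: [556.9, 333.2, 146.9]
ee_rot: [179.8, -0.1, 96.2]
force: [-0.1, -0.6, 0.7]
gripper_width: 91.5
```

```bash
python3 -c "
from h import *
go([559.5,341,133],96.5)"
```

```text
at [556.9 333.2 146.9] [ 1.798e+02 -1.000e-01  9.620e+01] w 91.5 F [-0.1 -0.6  0.7] t 4.275
turn [ 0.004 -0.002 -0.005] =1 x [ 0.004 -0.002 -0.005]  shift [0.74 0.35 1.39] =1 x [0.74 0.35 1.39]
```

Emit:
move_arm:
  increments:
    - [[1,0.6,0.3,0,0,0,0],[1,0,0,0,0,0,0],[1,0,0,1.3,0,0,0],[1,0,0,0,0,0,0],[1,0,0,0,0,0,0]]

```text
time_s: 4.9
ee_pos: [560.3, 340.4, 135.6]
ee_rot: [179.5, -0.2, 96.2]
force: [1.3, -0.7, 1.0]
gripper_width: 91.4
```

```bash
python3 -c "
from h import *
go([559.5,341,133],96.5)"
```

```text
at [560.3 340.4 135.6] [179.5  -0.2  96.2] w 91.4 F [ 1.3 -0.7  1. ] t 4.9
turn [ 0.008 -0.004 -0.005] =1 x [ 0.008 -0.004 -0.005]  shift [ 0.07 -0.08  0.26] =1 x [ 0.07 -0.08  0.26]
```

Emit:
move_arm:
  increments:
    - [[0,0,0,0,0,0,0],[0,0,0,0,0,0,0],[0,0,0,0,0,0,0],[0,0,0,0,0,0,0],[0,0,0,0,0,0,0],[0,0,0,0,0,0,0]]
  force: 50

```text
time_s: 5.65
ee_pos: [560.5, 340.4, 135.9]
ee_rot: [179.5, -0.2, 96.2]
force: [0.3, 0.3, 0.3]
gripper_width: 34.4
```

Emit:
move_arm:
  increments:
    - [[0,0,0,-0.7,0,0,0],[0,0,0,-0.7,0,0,0],[0,0,0,0,0,0,0],[0,0,0,0,0,0,0]]

```text
time_s: 6.15
ee_pos: [559.2, 340.1, 150.1]
ee_rot: [179.7, -0.2, 96.2]
force: [-0.7, 1.2, -0.9]
gripper_width: 13.6
```

Emit:
move_arm:
  increments:
    - [[0.35,0,0,0,0,0,0],[0.35,0,0,0,0,0,0],[0.35,0,0,0,0,0,0],[0.35,0,0,1.6,0,0,0],[0.35,0,0,0,0,0,0],[0,0,0,0,0,0,0],[0,0,0,0,0,0,0],[0,0,0,0,0,0,0],[0,0,0,0,0,0,0],[0,0,0,0,0,0,0]]

```text
time_s: 7.4
ee_pos: [559.1, 340.2, 133.2]
ee_rot: [179.7, -0.2, 96.2]
force: [-0.4, -0.7, -0.6]
gripper_width: 13.8
```

Emit:
move_arm:
  increments:
    - [[0,0,0,-0.7,0,0,0],[0,0,0,-0.6,0,0,0],[0,0,0,0,0,0,0],[0,0,0,0,0,0,0]]

```text
time_s: 7.9
ee_pos: [559.1, 340.2, 142.9]
ee_rot: [179.9, -0.1, 96.2]
force: [2.0, 0.5, -9.7]
gripper_width: 13.7
```

Emit:
move_arm:
  increments:
    - [[0,0,0,-0.4,0,0,0],[0,0,0,0,0,0,0],[0,0,0,0,0,0,-0.13],[0,0,0,0,0,0,-0.13],[0,0,0,0,0,0,-0.13]]

```text
time_s: 8.52
ee_pos: [559.6, 340.3, 145.9]
ee_rot: [179.8, -0.1, 119.2]
force: [1.5, 1.4, -10.5]
gripper_width: 13.9
```

Emit:
move_arm:
  increments:
    - [[0,0,0,0,0,0,-0.13],[0,0,0,0,0,0,-0.13],[0,0,0,0,0,0,-0.13],[0,0,0,0,0,0,-0.13],[0,0,0,0,0,0,-0.13],[0,0,0,0,0,0,-0.13],[0,0,0,0,0,0,0]]

```text
time_s: 9.4
ee_pos: [560.1, 341.1, 145.0]
ee_rot: [179.7, 0.1, 165.2]
force: [3.3, 2.4, -9.6]
gripper_width: 14.0
```

```bash
python3 -c "
from h import *
go([559.3,340.5,146],170.7); print(monitor.state()['torque'])"
```

```text
at [560.1 341.1 145. ] [1.797e+02 1.000e-01 1.652e+02] w 14.0 F [ 3.3  2.4 -9.6] t 9.4
turn [ 0.005  0.001 -0.096] =1 x [ 0.005  0.001 -0.096]  shift [ 0.07 -0.07 -0.1 ] =1 x [ 0.07 -0.07 -0.1 ]
[ 0.29489276 -0.22956475  0.03848219]
```

Turn a little past the stop, then lower.

Emit:
move_arm:
  increments:
    - [[0,0,0,0,0,0,-0.08],[0,0,0,0,0,0,-0.03],[0,0,0,0,0,0,-0.02],[0,0,0,0,0,0,0]]

```text
time_s: 9.9
ee_pos: [560.2, 341.2, 144.8]
ee_rot: [179.6, 0.0, 172.1]
force: [3.2, 2.5, -10.0]
gripper_width: 13.7
```

```bash
python3 -c "
from h import *
go([559.3,340.5,134],170.7); print(monitor.state()['torque'])"
```

```text
at [560.2 341.2 144.8] [179.6   0.  172.1] w 13.7 F [  3.2   2.5 -10. ] t 9.9
turn [0.006 0.001 0.025] =1 x [0.006 0.001 0.025]  shift [ 0.07 -0.09  1.08] =1 x [ 0.07 -0.09  1.08]
[ 0.3147736  -0.35949367 -1.34859755]
```

Emit:
move_arm:
  increments:
    - [[0,0,0,0,0,0,0.02],[0,0,0,0.6,0,0,0],[0,0,0,0.5,0,0,0],[0,0,0,0,0,0,0],[1,0,0,0,0,0,0],[1,0,0,0,0,0,0],[1,0,0,0,0,0,0],[1,0,0,0,0,0,0],[1,0,0,-4,0,0,0],[1,0,0,-5,0,0,0],[1,0,0,0,0,0,0],[1,0,0,0,0,0,0]]

```text
time_s: 11.4
ee_pos: [560.2, 340.4, 230.9]
ee_rot: [179.6, 0.4, 171.2]
force: [0.0, 0.4, 0.4]
gripper_width: 89.7
```

```bash
python3 -c "
from h import *
f=grab('top','t2.png'); W=cloud(f); c=cv2.imread('pics/t2.png')[:,:]
g=grab('wrist'); W=cloud(g)
p=W[(W[:,:,2]>150)&(W[:,:,2]<185)&(abs(W[:,:,0]-560)<45)&(abs(W[:,:,1]-340)<45)]
r=cv2.minAreaRect(p[:,:2].astype(np.float32));print(len(p),r,np.median(p[:,2]),monitor.state()['ee_pos'])
cv2.imwrite('pics/t2c.png',np.hstack([cv2.resize(c[130:310,100:370],None,fx=1.5,fy=1.5), cv2.resize(g['color'][:,:,::-1],(360,270))]))"
```

```text
1596 ((558.9205932617188, 341.0891418457031), (14.03355884552002, 58.93109893798828), 80.71965026855469) 163.56335834736166 [560.26473856 340.44555859 230.7686992 ]
```

View pics/t2c.png

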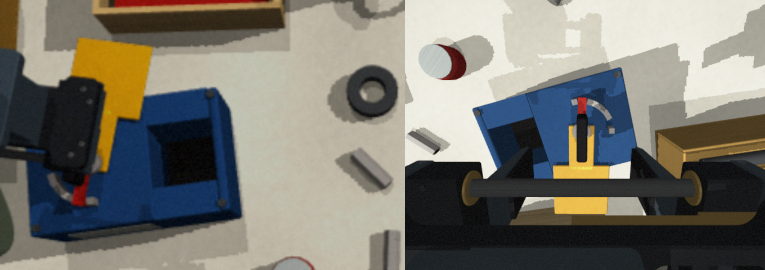

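The cover is open at 74.5° and the knob is down (top at 163.6 mm). Now the nuts, starting with n3.

```bash
python3 -c "
from h import *
go([558.7,8.8,150],133.8)"
```

```text
at [560.3 340.4 230.8] [179.6   0.4 171.2] w 91.0 F [-0.   0.   0.4] t 11.5
turn [0.009 0.004 0.653] =4 x [0.002 0.001 0.163]  shift [-23.83 -23.07   8.08] =7 x [-3.4  -3.3   1.15]
```

Emit:
move_arm:
  increments:
    - [[1,0,0,0,0,0,0.163],[1,0,0,0,0,0,0.163],[1,0,0,0,0,0,0.163],[1,0,0,0,0,0,0.163],[1,-3.8,-3.7,0,0,0,0],[1,-4,-4,1,0,0,0],[1,-4,-4,1.5,0,0,0],[1,-4,-4,1.5,0,0,0],[1,-4,-4,1.5,0,0,0],[1,-3.5,-3,1.5,0,0,0],[1,0,0,0,0,0,0],[1,0,0,0,0,0,0]]

```text
time_s: 13.0
ee_pos: [543.8, 5.0, 142.2]
ee_rot: [-179.2, -0.6, 132.7]
force: [-0.1, 0.3, 0.9]
gripper_width: 91.5
```

```bash
cat >> h.py <<'E'
def nut(x,y,rad=60,floor=0):
    "nut nearest to x,y in the wrist view: centre, size, yaw (mod 180)"
    f=grab('wrist'); W=cloud(f); m=(W[:,:,2]>floor+11)&(W[:,:,2]<floor+24)&(np.hypot(W[:,:,0]-x,W[:,:,1]-y)<rad)
    _,lab,st,_=cv2.connectedComponentsWithStats(m.astype(np.uint8)); k=1+np.argmax(st[1:,4]); p=W[lab==k]
    r=cv2.minAreaRect(p[:,:2].astype(np.float32)); b=cv2.boxPoints(r); e=max(b[1]-b[0],b[2]-b[1],key=np.linalg.norm)
    print('nut',np.round(r[0],1),np.round(r[1],1),'yaw',round(np.degrees(np.arctan2(e[1],e[0]))%180,1),'z',np.median(p[:,2]).round(1),len(p)); return f
E
python3 -c "
from h import *
go([558.7,8.8,150],133.8); f=nut(558.7,8.8)"
```

```text
at [543.8   5.  142.2] [-179.2   -0.6  132.7] w 91.5 F [-0.1  0.3  0.9] t 13.0
turn [-0.015 -0.011 -0.018] =1 x [-0.015 -0.011 -0.018]  shift [-0.76  1.34 -0.78] =1 x [-0.76  1.34 -0.78]
nut [560.5  10.1] [59.9 19.4] yaw 43.1 z 17.4 1365
```

Emit:
move_arm:
  increments:
    - [[1,-0.7,1.4,2,-0.015,-0.01,-0.012],[1,0,0,4,0,0,0],[1,0,0,4,0,0,0],[1,0,0,0,0,0,0],[1,0,0,0,0,0,0]]

```text
time_s: 13.68
ee_pos: [562.4, 16.4, 42.9]
ee_rot: [179.6, 0.2, 134.0]
force: [0.5, 0.3, 0.4]
gripper_width: 91.2
```

```bash
python3 -c "
from h import *
go([559.8,9.6,5],133.3)"
```

```text
at [562.4  16.4  42.9] [179.6   0.2 134. ] w 91.2 F [0.5 0.3 0.4] t 13.675
turn [0.007 0.004 0.013] =1 x [0.007 0.004 0.013]  shift [-0.32 -0.65  3.79] =1 x [-0.32 -0.65  3.79]
```

Emit:
move_arm:
  increments:
    - [[1,-0.3,-0.6,1.8,0.007,0,0.013],[1,0,0,0,0,0,0],[1,0,0,1.6,0,0,0],[1,0,0,0.3,0,0,0],[0,0,0,0,0,0,0],[0,0,0,0,0,0,0],[0,0,0,0,0,0,0],[0,0,0,0,0,0,0],[0,0,0,0,0,0,0]]
  force: 25

```text
time_s: 14.8
ee_pos: [562.6, 9.9, 7.0]
ee_rot: [179.8, 0.5, 133.2]
force: [-0.4, -0.5, -1.3]
gripper_width: 59.8
```

Emit:
move_arm:
  increments:
    - [[0,0,0,-5,0,0,0],[0,0,0,-5,0,0,0],[0,0,0,-4,0,0,0.1],[0,0,0,0,0,0,0.18],[0,0,0,0,0,0,0.18],[0,0,0,0,0,0,0.18],[0,0,0,0,0,0,0.18],[0,0,0,0,0,0,0.18],[0,0,0,0,0,0,0.18],[0,0,0,0,0,0,0.18],[0,0,0,0,0,0,0.18],[0,0,0,0,0,0,0.18]]

```text
time_s: 16.3
ee_pos: [559.3, 10.6, 150.4]
ee_rot: [179.7, -0.2, 31.4]
force: [-0.0, -0.1, -1.0]
gripper_width: 59.4
```

```bash
python3 -c "
from h import *
go([472,-270,170],13.8)"
```

```text
at [559.3  10.6 150.4] [179.7  -0.2  31.4] w 59.4 F [-0.  -0.1 -1. ] t 16.3
turn [ 0.005 -0.004  0.307] =2 x [ 0.002 -0.002  0.154]  shift [-15.17  25.17  -1.96] =6 x [-2.53  4.19 -0.33]
```

Emit:
move_arm:
  increments:
    - [[0,0,0,0,0,0,0.154],[0,0,0,0,0,0,0.13],[0,0,0,0,0,0,0],[0,-2.5,4.2,-0.4,0,0,0],[0,-2.5,4.2,-0.4,0,0,0],[0,-2.5,4.2,-0.4,0,0,0],[0,-2.5,4.2,-0.4,0,0,0],[0,-2.5,4.2,-0.4,0,0,0],[0,-1.5,2.5,0,0,0,0],[0,0,0,0,0,0,0],[0,0,0,0,0,0,0]]

```text
time_s: 17.68
ee_pos: [482.3, -259.1, 170.3]
ee_rot: [179.8, -0.2, 15.8]
force: [0.1, 0.2, -0.8]
gripper_width: 59.5
```

```bash
python3 - <<'E'
from h import *
go([472,-270,170],13.8)
f=grab('wrist','w3.png'); W=cloud(f); hsv=cv2.cvtColor(f['color'],cv2.COLOR_RGB2HSV); H,S,V=cv2.split(hsv)
m=(H<18)&(S>150)&(W[:,:,2]>8)&(W[:,:,2]<75)&(W[:,:,0]>380)&(W[:,:,0]<560)&(W[:,:,1]<-140)
p=W[m]; r=cv2.minAreaRect(p[:,:2].astype(np.float32)); print(len(p),r); print(cv2.boxPoints(r))
E
```

```text
at [ 482.3 -259.1  170.3] [179.8  -0.2  15.8] w 59.5 F [ 0.1  0.2 -0.8] t 17.675
turn [ 0.004 -0.004  0.035] =1 x [ 0.004 -0.004  0.035]  shift [-1.26  0.81  0.03] =1 x [-1.26  0.81  0.03]
12875 ((475.323974609375, -280.81744384765625), (54.755794525146484, 208.34947204589844), 13.841631889343262)
[[ 423.81845 -186.21774]
 [ 473.6638  -388.51688]
 [ 526.82947 -375.41714]
 [ 476.98416 -173.11801]]
```

View pics/w3.png

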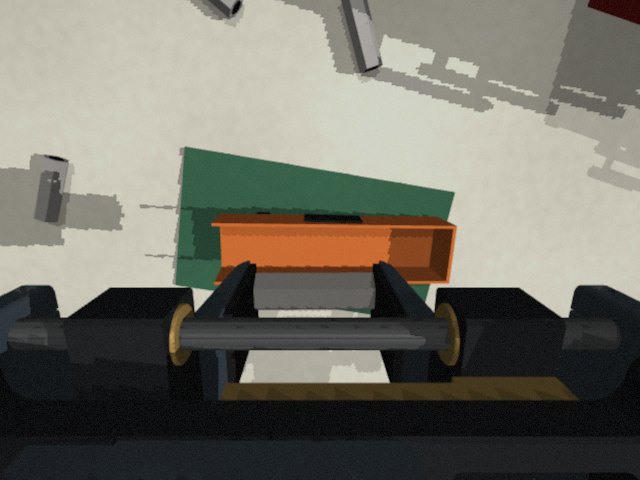

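```bash
python3 -c "
from h import *
go([493.3,-324.7,90],13.8)"
```

```text
at [ 482.4 -259.   170.3] [179.8  -0.2  15.9] w 59.4 F [-0.8  0.2 -1.2] t 17.725
turn [ 0.004 -0.004  0.036] =1 x [ 0.004 -0.004  0.036]  shift [-0.51  6.64  8.03] =2 x [-0.25  3.32  4.02]
```

Emit:
move_arm:
  increments:
    - [[0,-0.2,3.1,0,0.004,-0.004,0.036],[0,-0.2,3.1,0,0,0,0],[0,0,0,0,0,0,0],[0,0,0,4,0,0,0],[0,0,0,4,0,0,0],[0,0,0,0,0,0,0],[0,0,0,0,0,0,0]]

```text
time_s: 18.6
ee_pos: [498.5, -311.8, 90.9]
ee_rot: [-179.9, -0.2, 14.5]
force: [0.3, -0.0, -0.9]
gripper_width: 59.7
```

```bash
python3 -c "
from h import *
go([493.3,-324.7,26],13.8)"
```

```text
at [ 498.5 -311.8   90.9] [-179.9   -0.2   14.5] w 59.7 F [ 0.3 -0.  -0.9] t 18.6
turn [-0.002 -0.003  0.013] =1 x [-0.002 -0.003  0.013]  shift [-0.81  1.13  6.49] =2 x [-0.41  0.57  3.25]
```

Emit:
move_arm:
  increments:
    - [[0,-1.1,1.1,0,0,-0.003,0.013],[0,0,0,0,0,0,0],[0,0,0,1,0,0,0],[0,0,0,0,0,0,0]]

```text
time_s: 19.1
ee_pos: [491.8, -327.1, 84.4]
ee_rot: [179.8, -0.3, 13.8]
force: [0.0, 0.5, -1.6]
gripper_width: 60.0
```

```bash
python3 -c "
from h import *
go([490.4,-325.4,26],13.8)"
```

```text
at [ 491.8 -327.1   84.4] [179.8  -0.3  13.8] w 60.0 F [ 0.   0.5 -1.6] t 19.1
turn [ 0.003 -0.004 -0.001] =1 x [ 0.003 -0.004 -0.001]  shift [-0.09 -0.2   5.84] =2 x [-0.05 -0.1   2.92]
```

Lower, release, and back off upward to see the result.

Emit:
move_arm:
  increments:
    - [[0,-0.1,-0.3,0,0,0,0],[0,0,0,3,0,0,0],[0,0,0,2.5,0,0,0],[0,0,0,0,0,0,0],[0,0,0,0,0,0,0]]

```text
time_s: 19.73
ee_pos: [490.6, -324.4, 29.7]
ee_rot: [179.7, -0.3, 13.8]
force: [-0.9, -0.4, -1.0]
gripper_width: 59.5
```

Emit:
move_arm:
  increments:
    - [[0.74,0,0,0,0,0,0],[0.74,0,0,0,0,0,0],[0.74,0,0,0,0,0,0],[0.74,0,0,-5,0,0,0],[0.74,0,0,-5,0,0,0],[1,0,0,-5,0,0,0],[1,0,0,0,0,0,0]]

```text
time_s: 20.6
ee_pos: [492.5, -324.6, 188.4]
ee_rot: [179.4, -0.7, 13.8]
force: [-0.1, -0.9, -1.5]
gripper_width: 84.5
```

```bash
python3 -c "
from h import *
go([653.4,-119.5,150],-22.5); nut(490,-325,60,12)"
```

```text
at [ 492.5 -324.6  188.4] [179.4  -0.7  13.8] w 84.5 F [-0.1 -0.9 -1.5] t 20.6
turn [ 0.006 -0.016  0.633] =4 x [ 0.001 -0.004  0.158]  shift [  7.01 -25.1    3.84] =5 x [ 1.4  -5.02  0.77]
nut [ 493.7 -326. ] [20.9 60.2] yaw 104.0 z 31.1 1257
```

Emit:
move_arm:
  increments:
    - [[1,0,0,0,0,-0.01,0.158],[1,0,0,0,0,0,0.158],[1,0,0,0,0,0,0.158],[1,0,0,0,0,0,0.14],[1,0,0,0,0,0,0],[1,1.4,-5,0.8,0,0,0],[1,1.4,-5,0.8,0,0,0],[1,1.4,-5,0.8,0,0,0],[1,1.4,-5,0.8,0,0,0],[1,1.4,-4,0.8,0,0,0],[1,0,0,0,0,0,0],[1,0,0,0,0,0,0]]

```text
time_s: 22.15
ee_pos: [646.1, -118.8, 128.7]
ee_rot: [180.0, 1.0, -21.7]
force: [0.6, -0.7, -0.7]
gripper_width: 91.2
```

```bash
python3 -c "
from h import *
go([653.4,-119.5,150],-22.5); nut(653,-119)"
```

```text
at [ 646.1 -118.8  128.7] [180.    1.  -21.7] w 91.2 F [ 0.6 -0.7 -0.7] t 22.15
turn [0.001 0.018 0.014] =1 x [0.001 0.018 0.014]  shift [ 0.7  -0.21 -2.13] =1 x [ 0.7  -0.21 -2.13]
nut [ 656.2 -120.6] [60.  19.1] yaw 67.4 z 17.3 1531
```

Emit:
move_arm:
  increments:
    - [[1,0.8,-0.2,0,0,0.018,0.014],[1,0,0,0,0,0,0],[1,0,0,4,0,0,0],[1,0,0,4,0,0,0],[1,0,0,0,0,0,0],[1,0,0,0,0,0,0]]

```text
time_s: 22.95
ee_pos: [655.6, -125.1, 51.4]
ee_rot: [-180.0, -0.5, -22.8]
force: [0.5, 0.1, 0.3]
gripper_width: 91.1
```

```bash
python3 -c "
from h import *
go([655.5,-120.2,6],-22.6)"
```

```text
at [ 655.6 -125.1   51.4] [-180.    -0.5  -22.8] w 91.1 F [0.5 0.1 0.3] t 22.95
turn [-0.    -0.009 -0.004] =1 x [-0.    -0.009 -0.004]  shift [-0.2  -0.45  4.54] =1 x [-0.2  -0.45  4.54]
```

Then down, grip and lift.

Emit:
move_arm:
  increments:
    - [[1,-0.2,-0.4,2,0,-0.009,0],[1,0,0,0,0,0,0],[1,0,0,2,0,0,0],[1,0,0,0,0,0,0],[1,0,0,0.4,0,0,0],[0,0,0,0,0,0,0],[0,0,0,0,0,0,0],[0,0,0,0,0,0,0],[0,0,0,0,0,0,0],[0,0,0,0,0,0,0]]

```text
time_s: 24.2
ee_pos: [660.0, -121.1, 12.7]
ee_rot: [-179.8, -0.6, -22.8]
force: [-0.1, 0.2, -1.0]
gripper_width: 59.1
```

Emit:
move_arm:
  increments:
    - [[0,0,0,0,0,0,0],[0,0,0,-5,0,0,0],[0,0,0,-5,0,0,0],[0,0,0,-1,0,0,-0.158],[0,0,0,0,0,0,-0.158],[0,0,0,0,0,0,-0.158],[0,0,0,0,0,0,-0.15],[0,0,0,0,0,0,0],[0,0,0,0,0,0,0]]

```text
time_s: 25.32
ee_pos: [657.4, -120.7, 124.5]
ee_rot: [179.9, -0.4, 13.9]
force: [0.4, 0.6, -0.4]
gripper_width: 59.4
```

```bash
cat >> h.py <<'E'
def chute(x,y): # chute-frame point (mm) to world
    return np.array([475.3,-280.8])+x*np.array([-.239,.971])+y*np.array([-.971,-.239])
E
python3 -c "
from h import *
go([*chute(47,-4),110],13.8); print(chute(47,-4))"
```

```text
at [ 657.4 -120.7  124.5] [179.9  -0.4  13.9] w 59.4 F [ 0.4  0.6 -0.4] t 25.325
turn [ 0.003 -0.007  0.001] =1 x [ 0.003 -0.007  0.001]  shift [-21.1    6.5    1.45] =5 x [-4.22  1.3   0.29]
[ 467.951 -234.207]
```

Emit:
move_arm:
  increments:
    - [[0,-4,1.3,0,0,-0.005,0],[0,-4,1.3,0,0,0,0],[0,-4,1.3,0,0,0,0],[0,-4,1.3,0,0,0,0],[0,-4,1.2,0,0,0,0],[0,0,0,0,0,0,0],[0,0,0,0,0,0,0]]

```text
time_s: 26.2
ee_pos: [474.0, -232.8, 123.5]
ee_rot: [179.8, -0.2, 13.2]
force: [0.2, 0.5, -1.7]
gripper_width: 59.1
```

```bash
python3 -c "
from h import *
go([*chute(47,-4),110],13.8); grab('wrist','w4.png')"
```

```text
at [ 474.  -232.8  123.5] [179.8  -0.2  13.2] w 59.1 F [ 0.2  0.5 -1.7] t 26.2
turn [ 0.004 -0.003 -0.01 ] =1 x [ 0.004 -0.003 -0.01 ]  shift [-0.62 -0.01  1.35] =1 x [-0.62 -0.01  1.35]
```

View pics/w4.png

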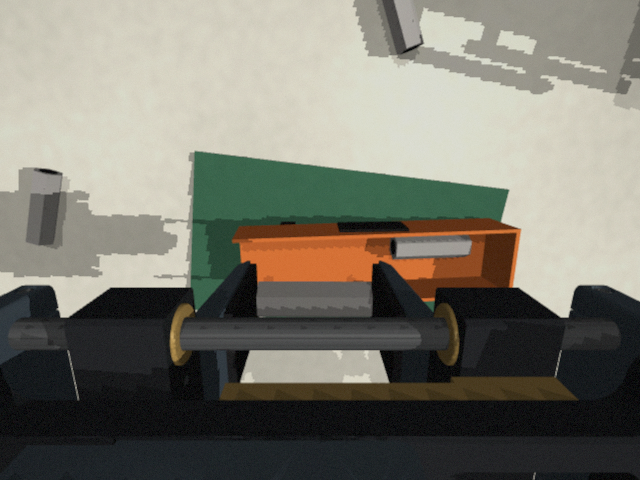

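Emit:
move_arm:
  increments:
    - [[0,-0.5,0,0,0,0,-0.01],[0,0,0,0,0,0,0],[0,0,0,2.5,0,0,0],[0,0,0,2,0,0,0],[0,0,0,0,0,0,0],[0,0,0,0,0,0,0]]

```text
time_s: 27.0
ee_pos: [473.0, -232.9, 78.1]
ee_rot: [179.7, -0.3, 14.1]
force: [-0.4, 0.5, -1.4]
gripper_width: 59.2
```

```bash
python3 -c "
from h import *
go([*chute(47,-4),39],13.8)"
```

```text
at [ 473.  -232.9   78.1] [179.7  -0.3  14.1] w 59.2 F [-0.4  0.5 -1.4] t 27.0
turn [ 0.005 -0.006  0.005] =1 x [ 0.005 -0.006  0.005]  shift [-0.52  0.01  3.91] =1 x [-0.52  0.01  3.91]
```

Emit:
move_arm:
  increments:
    - [[0,-0.6,0,0,0,0,0],[0,0,0,0,0,0,0],[0,0,0,2,0,0,0],[0,0,0,1.6,0,0,0],[0,0,0,0,0,0,0],[0,0,0,0,0,0,0]]

```text
time_s: 27.75
ee_pos: [468.9, -236.0, 45.3]
ee_rot: [179.4, -0.6, 14.1]
force: [0.3, -0.8, -0.2]
gripper_width: 59.1
```

```bash
python3 -c "
from h import *
go([*chute(47,-4),39],13.8)"
```

```text
at [ 468.9 -236.    45.3] [179.4  -0.6  14.1] w 59.1 F [ 0.3 -0.8 -0.2] t 27.75
turn [ 0.01  -0.011  0.005] =1 x [ 0.01  -0.011  0.005]  shift [-0.04 -0.2   0.63] =1 x [-0.04 -0.2   0.63]
```

Emit:
move_arm:
  increments:
    - [[0,0,0,0.4,0,0,0],[0,0,0,0,0,0,0],[0.74,0,0,0,0,0,0],[0.74,0,0,0,0,0,0],[0.74,0,0,0,0,0,0],[0.74,0,0,-5,0,0,0],[0.74,0,0,-5,0,0,0],[1,0,0,-3,0,0,0],[1,0,0,0,0,0,0]]

```text
time_s: 28.88
ee_pos: [469.5, -235.8, 176.9]
ee_rot: [179.2, -0.9, 14.1]
force: [0.4, -0.2, -0.5]
gripper_width: 84.5
```

```bash
python3 -c "
from h import *
go([653.4,-252.6,140],-55); nut(*chute(47,-4),60,20)"
```

```text
at [ 469.5 -235.8  176.9] [179.2  -0.9  14.1] w 84.5 F [ 0.4 -0.2 -0.5] t 28.875
turn [ 0.003 -0.022  1.206] =8 x [ 0.    -0.003  0.151]  shift [ 11.93 -14.11   3.69] =4 x [ 2.98 -3.53  0.92]
nut [ 465.4 -239.7] [21. 60.] yaw 104.4 z 39.1 1378
```

Emit:
move_arm:
  increments:
    - [[1,0,0,0,0,-0.02,0.155],[1,0,0,0,0,0,0.155],[1,0,0,0,0,0,0.155],[1,0,0,0,0,0,0.155],[1,0,0,0,0,0,0.155],[1,0,0,0,0,0,0.155],[1,0,0,0,0,0,0.155],[1,0,0,0,0,0,0.12],[1,3,-3.5,0.9,0,0,0],[1,3,-3.5,0.9,0,0,0],[1,3,-3.5,0.9,0,0,0],[1,3,-3.3,0.9,0,0,0]]

```text
time_s: 30.42
ee_pos: [642.2, -257.1, 110.3]
ee_rot: [178.4, 1.3, -57.4]
force: [-0.2, 0.3, -0.3]
gripper_width: 91.2
```

Emit:
move_arm:
  increments:
    - [[1,0,0,0,0,0,0],[1,0,0,0,0,0,0]]

```text
time_s: 30.68
ee_pos: [642.1, -256.2, 103.7]
ee_rot: [178.2, 1.7, -57.3]
force: [0.4, -0.8, 0.2]
gripper_width: 90.9
```

```bash
python3 -c "
from h import *
go([655,-253,130],-55); nut(653,-252)"
```

```text
at [ 642.1 -256.2  103.7] [178.2   1.7 -57.3] w 90.9 F [ 0.4 -0.8  0.2] t 30.675
turn [ 0.031  0.031 -0.04 ] =1 x [ 0.031  0.031 -0.04 ]  shift [ 0.48 -1.24 -2.63] =1 x [ 0.48 -1.24 -2.63]
nut [ 655.3 -254.2] [60.4 19.2] yaw 33.9 z 17.3 1786
```

Emit:
move_arm:
  increments:
    - [[1,0.5,-1.1,0,0.031,0.031,-0.027],[1,0,0,0,0,0,0],[1,0,0,3,0,0,0],[1,0,0,3,0,0,0],[1,0,0,0,0,0,0],[1,0,0,0,0,0,0]]

```text
time_s: 31.48
ee_pos: [650.0, -255.2, 46.5]
ee_rot: [180.0, -0.1, -55.9]
force: [0.7, 0.3, 0.1]
gripper_width: 91.4
```

```bash
python3 -c "
from h import *
go([654.8,-253.8,5],-55.8)"
```

```text
at [ 650.  -255.2   46.5] [ 1.80e+02 -1.00e-01 -5.59e+01] w 91.4 F [0.7 0.3 0.1] t 31.475
turn [ 0.    -0.002 -0.002] =1 x [ 0.    -0.002 -0.002]  shift [ 0.15 -0.48  4.15] =1 x [ 0.15 -0.48  4.15]
```

Emit:
move_arm:
  increments:
    - [[1,0.1,-0.4,1.8,0,0,0],[1,0,0,0,0,0,0],[1,0,0,1.8,0,0,0],[1,0,0,0,0,0,0],[1,0,0,0.6,0,0,0],[1,0,0,0.2,0,0,0],[0,0,0,0,0,0,0],[0,0,0,0,0,0,0],[0,0,0,0,0,0,0],[0,0,0,0,0,0,0],[0,0,0,0,0,0,0],[0,0,0,0,0,0,0]]

```text
time_s: 32.98
ee_pos: [655.7, -254.5, 2.6]
ee_rot: [-179.9, -0.4, -55.9]
force: [0.2, -0.3, -1.0]
gripper_width: 59.6
```

Emit:
move_arm:
  increments:
    - [[0,0,0,-5,0,0,0],[0,0,0,-5,0,0,0],[0,0,0,-2,0,0,-0.155],[0,0,0,0,0,0,-0.155],[0,0,0,0,0,0,-0.155],[0,0,0,0,0,0,-0.155],[0,0,0,0,0,0,-0.155],[0,0,0,0,0,0,-0.155],[0,0,0,0,0,0,-0.155],[0,0,0,0,0,0,-0.12],[0,0,0,0,0,0,0],[0,0,0,0,0,0,0]]

```text
time_s: 34.48
ee_pos: [653.0, -253.3, 124.2]
ee_rot: [179.9, 0.0, 15.2]
force: [0.6, 0.4, -1.3]
gripper_width: 59.9
```

```bash
python3 -c "
from h import *
go([*chute(47,5),120],13.8)
for p in [(493.7,-326),(465.4,-239.7)]:
  d=np.array(p)-[475.3,-280.8]; print(d@[-.239,.971],d@[-.971,-.239])"
```

```text
at [ 653.  -253.3  124.2] [179.9   0.   15.2] w 59.9 F [ 0.6  0.4 -1.3] t 34.475
turn [0.002 0.001 0.025] =1 x [0.002 0.001 0.025]  shift [-18.42  -6.26   0.42] =4 x [-4.6  -1.57  0.1 ]
-48.286799999999985 -7.063599999999981
42.27420000000003 -0.20999999999997152
```

```bash
python3 -c "
from h import *
go([*chute(-47,7),120],13.8)"
```

```text
at [ 653.  -253.3  124.2] [179.9   0.   15.2] w 59.9 F [ 0.6  0.4 -1.3] t 34.475
turn [0.002 0.001 0.025] =1 x [0.002 0.001 0.025]  shift [-18.61   3.14   0.42] =4 x [-4.65  0.78  0.1 ]
```

Emit:
move_arm:
  increments:
    - [[0,0,0,0,0,0,0.025],[0,-4.4,0.7,0,0,0,0],[0,-4.4,0.7,0,0,0,0],[0,-4.4,0.7,0,0,0,0],[0,-4.4,0.7,0,0,0,0],[0,0,0,0,0,0,0],[0,0,0,0,0,0,0]]

```text
time_s: 35.35
ee_pos: [485.2, -323.3, 124.3]
ee_rot: [179.8, -0.1, 13.2]
force: [-0.0, 0.5, -0.7]
gripper_width: 59.6
```

```bash
python3 -c "
from h import *
go([*chute(-47,7),39],13.8)"
```

```text
at [ 485.2 -323.3  124.3] [ 1.798e+02 -1.000e-01  1.320e+01] w 59.6 F [-0.   0.5 -0.7] t 35.35
turn [ 0.004 -0.002 -0.011] =1 x [ 0.004 -0.002 -0.011]  shift [-0.65  0.33  8.53] =2 x [-0.32  0.17  4.27]
```

Emit:
move_arm:
  increments:
    - [[0,-0.6,0.3,0,0,0,-0.011],[0,0,0,0,0,0,0],[0,0,0,2.5,0,0,0],[0,0,0,2,0,0,0],[0,0,0,0,0,0,0],[0,0,0,0,0,0,0]]

```text
time_s: 36.1
ee_pos: [484.9, -327.3, 79.0]
ee_rot: [179.6, -0.3, 14.0]
force: [0.1, 0.1, -1.0]
gripper_width: 59.6
```

```bash
python3 -c "
from h import *
go([*chute(-47,7),39],13.8)"
```

```text
at [ 484.9 -327.3   79. ] [179.6  -0.3  14. ] w 59.6 F [ 0.1  0.1 -1. ] t 36.1
turn [ 0.006 -0.005  0.004] =1 x [ 0.006 -0.005  0.004]  shift [-0.52 -0.05  4.  ] =1 x [-0.52 -0.05  4.  ]
```

Emit:
move_arm:
  increments:
    - [[0,-0.55,0,0,0,0,0],[0,0,0,0,0,0,0],[0,0,0,2,0,0,0],[0,0,0,1.6,0,0,0],[0,0,0,0,0,0,0],[0,0,0,0,0,0,0]]

```text
time_s: 36.85
ee_pos: [481.5, -330.5, 45.5]
ee_rot: [179.3, -0.5, 14.0]
force: [-0.1, -1.0, -1.4]
gripper_width: 59.6
```

```bash
python3 -c "
from h import *
go([*chute(-47,7),39],13.8)"
```

```text
at [ 481.5 -330.5   45.5] [179.3  -0.5  14. ] w 59.6 F [-0.1 -1.  -1.4] t 36.85
turn [ 0.012 -0.01   0.004] =1 x [ 0.012 -0.01   0.004]  shift [-0.11 -0.28  0.65] =1 x [-0.11 -0.28  0.65]
```

Emit:
move_arm:
  increments:
    - [[0,0,-0.3,0.3,0.01,-0.01,0],[0,0,0,0,0,0,0],[0.74,0,0,0,0,0,0],[0.74,0,0,0,0,0,0],[0.74,0,0,0,0,0,0],[0.74,0,0,-5,0,0,0],[0.74,0,0,-5,0,0,0],[1,0,0,-3,0,0,0],[1,0,0,0,0,0,0]]

```text
time_s: 37.98
ee_pos: [481.5, -327.7, 177.5]
ee_rot: [179.8, -0.0, 14.0]
force: [0.2, -0.2, -0.5]
gripper_width: 84.8
```

```bash
python3 -c "
from h import *
go([448,-12.4,140],84.7); grab('wrist','w5.png')"
```

```text
at [ 481.5 -327.7  177.5] [179.8  -0.   14. ] w 84.8 F [ 0.2 -0.2 -0.5] t 37.975
turn [ 3.000e-03  1.000e-03 -1.234e+00] =8 x [ 0.     0.    -0.154]  shift [31.09 -6.25  3.75] =6 x [ 5.18 -1.04  0.62]
```

View pics/w5.png

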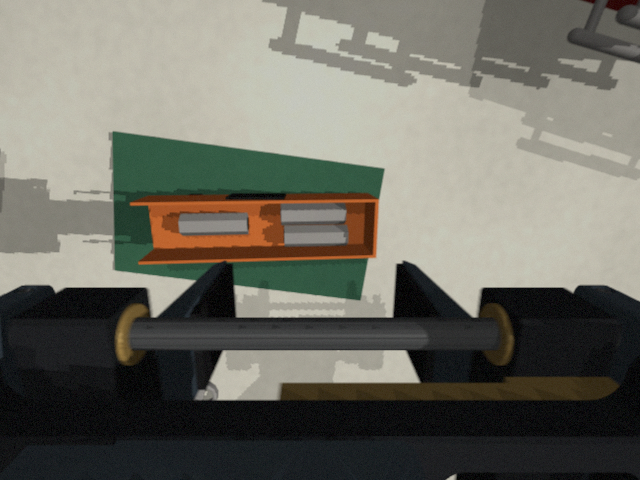

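Three nuts lie neatly in the chute: two side by side at the back (313,213 and 313,234) and one in front (213,223). Next is the last one.

Emit:
move_arm:
  increments:
    - [[1,0,0,0,0,0,-0.155],[1,0,0,0,0,0,-0.155],[1,0,0,0,0,0,-0.155],[1,0,0,0,0,0,-0.155],[1,0,0,0,0,0,-0.155],[1,0,0,0,0,0,-0.155],[1,0,0,0,0,0,-0.155],[1,0,0,0,0,0,-0.12],[1,0,0,0,0,0,0],[1,5,-1,0.6,0,0,0],[1,5,-1,0.6,0,0,0],[1,5,-1,0.6,0,0,0]]

```text
time_s: 39.52
ee_pos: [453.4, -167.7, 138.2]
ee_rot: [-178.0, -1.0, 84.5]
force: [0.5, 0.4, 0.6]
gripper_width: 91.3
```

Emit:
move_arm:
  increments:
    - [[1,5,-1,0.6,0,0,0],[1,5,-1,0.6,0,0,0],[1,3.5,-1,0.6,0,0,0],[1,0,0,0,0,0,0],[1,0,0,0,0,0,0]]

```text
time_s: 40.15
ee_pos: [431.7, -23.3, 119.4]
ee_rot: [-177.6, -1.0, 84.2]
force: [-0.4, -0.1, 0.2]
gripper_width: 91.0
```

```bash
python3 -c "
from h import *
go([449,-12,120],84.7); nut(448,-12)"
```

```text
at [431.7 -23.3 119.4] [-177.6   -1.    84.2] w 91.0 F [-0.4 -0.1  0.2] t 40.15
turn [-0.042 -0.018 -0.009] =1 x [-0.042 -0.018 -0.009]  shift [ 1.29  1.62 -0.06] =1 x [ 1.29  1.62 -0.06]
nut [449.9 -12. ] [19.2 60.4] yaw 175.0 z 17.4 1655
```

Emit:
move_arm:
  increments:
    - [[1,1.3,1.6,0,-0.042,-0.018,-0.012],[1,0,0,0,0,0,0],[1,0,0,4,0,0,0],[1,0,0,3,0,0,0],[1,0,0,0,0,0,0],[1,0,0,0,0,0,0]]

```text
time_s: 40.95
ee_pos: [450.8, -18.4, 48.6]
ee_rot: [179.9, 0.1, 84.3]
force: [-0.2, 0.5, 0.0]
gripper_width: 91.2
```

```bash
python3 -c "
from h import *
go([449.5,-12,4],85)"
```

```text
at [450.8 -18.4  48.6] [1.799e+02 1.000e-01 8.430e+01] w 91.2 F [-0.2  0.5  0. ] t 40.95
turn [ 0.002  0.001 -0.013] =1 x [ 0.002  0.001 -0.013]  shift [ 0.62 -0.19  4.46] =1 x [ 0.62 -0.19  4.46]
```

Emit:
move_arm:
  increments:
    - [[1,0.6,-0.1,2,0,0,-0.013],[1,0,0,0,0,0,0],[1,0,0,1.8,0,0,0],[1,0,0,0,0,0,0],[1,0,0,0.6,0,0,0],[1,0,0,0.2,0,0,0],[0,0,0,0,0,0,0],[0,0,0,0,0,0,0],[0,0,0,0,0,0,0],[0,0,0,0,0,0,0],[0,0,0,0,0,0,0],[0,0,0,0,0,0,0]]

```text
time_s: 42.45
ee_pos: [456.8, -14.1, 9.6]
ee_rot: [179.1, 0.1, 84.9]
force: [-0.3, -0.4, 0.9]
gripper_width: 59.5
```

Emit:
move_arm:
  increments:
    - [[0,0,0,-5,0,0,0],[0,0,0,-5,0,0,0],[0,0,0,-2,0,0,0.155],[0,0,0,0,0,0,0.155],[0,0,0,0,0,0,0.155],[0,0,0,0,0,0,0.155],[0,0,0,0,0,0,0.155],[0,0,0,0,0,0,0.155],[0,0,0,0,0,0,0.155],[0,0,0,0,0,0,0.12],[0,0,0,0,0,0,0],[0,0,0,0,0,0,0]]

```text
time_s: 43.95
ee_pos: [453.4, -13.6, 132.3]
ee_rot: [179.7, -0.7, 13.7]
force: [1.0, -0.1, -1.1]
gripper_width: 59.5
```

```bash
python3 -c "
from h import *
go([*chute(42,8),120],13.8)"
```

```text
at [453.4 -13.6 132.3] [179.7  -0.7  13.7] w 59.5 F [ 1.  -0.1 -1.1] t 43.95
turn [ 0.006 -0.013 -0.001] =1 x [ 0.006 -0.013 -0.001]  shift [-5.05 22.27  1.23] =5 x [-1.01  4.45  0.25]
```

Emit:
move_arm:
  increments:
    - [[0,-1,4.3,0,0,-0.01,0],[0,-1,4.3,0,0,0,0],[0,-1,4.3,0,0,0,0],[0,-1,4.3,0,0,0,0],[0,-0.9,4.2,0,0,0,0],[0,0,0,0,0,0,0],[0,0,0,0,0,0,0]]

```text
time_s: 44.82
ee_pos: [458.3, -238.9, 132.8]
ee_rot: [179.7, -0.2, 14.4]
force: [-0.7, -1.3, -1.0]
gripper_width: 59.1
```

```bash
python3 -c "
from h import *
go([*chute(42,8),55],13.8)"
```

```text
at [ 458.3 -238.9  132.8] [179.7  -0.2  14.4] w 59.1 F [-0.7 -1.3 -1. ] t 44.825
turn [ 0.005 -0.004  0.011] =1 x [ 0.005 -0.004  0.011]  shift [-0.15  0.27  7.78] =2 x [-0.07  0.14  3.89]
```

Emit:
move_arm:
  increments:
    - [[0,0,0.1,0,0,0,0.01],[0,0,0,0,0,0,0],[0,0,0,2.5,0,0,0],[0,0,0,2.5,0,0,0],[0,0,0,0,0,0,0],[0,0,0,1.4,0,0,0],[0,0,0,0,0,0,0],[0,0,0,0,0,0,0]]

```text
time_s: 45.82
ee_pos: [461.0, -236.4, 69.8]
ee_rot: [179.5, -0.5, 14.2]
force: [0.1, -0.0, -0.4]
gripper_width: 59.8
```

```bash
python3 -c "
from h import *
go([*chute(42,8),55],13.8)"
```

```text
at [ 461.  -236.4   69.8] [179.5  -0.5  14.2] w 59.8 F [ 0.1 -0.  -0.4] t 45.825
turn [ 0.008 -0.008  0.008] =1 x [ 0.008 -0.008  0.008]  shift [-0.47  0.45  1.48] =1 x [-0.47  0.45  1.48]
```

Emit:
move_arm:
  increments:
    - [[0,-0.45,0.4,0,0.008,-0.008,0.008],[0,0,0,0,0,0,0],[0,0,0,1,0,0,0],[0,0,0,0,0,0,0],[0,0,0,0,0,0,0]]

```text
time_s: 46.45
ee_pos: [457.9, -242.3, 59.9]
ee_rot: [180.0, -0.0, 13.7]
force: [-0.3, -0.5, -1.0]
gripper_width: 59.5
```

```bash
python3 -c "
from h import *
go([*chute(42,8),55],13.8)"
```

```text
at [ 457.9 -242.3   59.9] [180.   -0.   13.7] w 59.5 F [-0.3 -0.5 -1. ] t 46.45
turn [ 0.001 -0.001 -0.001] =1 x [ 0.001 -0.001 -0.001]  shift [-0.03 -0.05  0.49] =1 x [-0.03 -0.05  0.49]
```

Emit:
move_arm:
  increments:
    - [[0,0,0,0.4,0,0,0],[0,0,0,0,0,0,0],[0.74,0,0,0,0,0,0],[0.74,0,0,0,0,0,0],[0.74,0,0,0,0,0,0],[0.74,0,0,-5,0,0,0],[1,0,0,-5,0,0,0],[1,0,0,-2,0,0,0],[1,0,0,0,0,0,0]]

```text
time_s: 47.58
ee_pos: [458.1, -242.3, 179.5]
ee_rot: [179.9, -0.1, 13.7]
force: [-0.5, -0.4, -0.5]
gripper_width: 91.0
```

```bash
python3 -c "
from h import *
go([*chute(0,0),150],103.8); grab('wrist','w6.png')"
```

```text
at [ 458.1 -242.3  179.5] [ 1.799e+02 -1.000e-01  1.370e+01] w 91.0 F [-0.5 -0.4 -0.5] t 47.575
turn [ 0.002 -0.    -1.572] =10 x [ 0.    -0.    -0.157]  shift [-4.15  0.75  2.95] =1 x [-4.15  0.75  2.95]
```

View pics/w6.png

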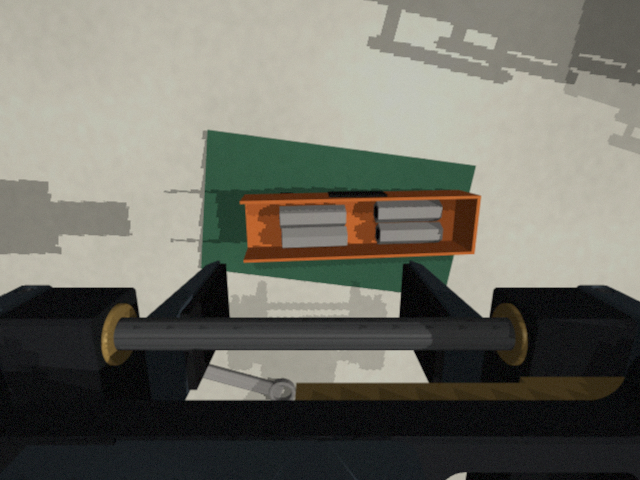

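All four nuts lie 2×2 in the chute. I'll turn and grip the chute across its pads.

Emit:
move_arm:
  increments:
    - [[1,0,0,0,0,0,-0.16],[1,0,0,0,0,0,-0.16],[1,0,0,0,0,0,-0.16],[1,0,0,0,0,0,-0.16],[1,0,0,0,0,0,-0.16],[1,0,0,0,0,0,-0.16],[1,0,0,0,0,0,-0.16],[1,0,0,0,0,0,-0.16],[1,0,0,0,0,0,-0.16],[1,0,0,0,0,0,-0.1],[1,-4,0.7,0,0,0,0],[1,0,0,0,0,0,0]]

```text
time_s: 49.12
ee_pos: [464.5, -273.4, 155.8]
ee_rot: [-178.4, -1.6, 105.0]
force: [0.0, 0.4, 0.2]
gripper_width: 91.4
```

```bash
python3 - <<'E'
from h import *
go([*chute(0,0),90],103.8)
f=grab('wrist'); W=cloud(f); hsv=cv2.cvtColor(f['color'],cv2.COLOR_RGB2HSV); H,S,V=cv2.split(hsv)
m=(H<18)&(S>150)&(W[:,:,2]>8)&(W[:,:,2]<75)&(W[:,:,0]>380)&(W[:,:,0]<560)&(W[:,:,1]<-140)
p=W[m]; r=cv2.minAreaRect(p[:,:2].astype(np.float32)); print(len(p),r); print(cv2.boxPoints(r))
E
```

```text
at [ 464.5 -273.4  155.8] [-178.4   -1.6  105. ] w 91.4 F [0.  0.4 0.2] t 49.125
turn [-0.029 -0.028  0.021] =1 x [-0.029 -0.028  0.021]  shift [-0.98  0.87  6.58] =2 x [-0.49  0.43  3.29]
7789 ((473.0116271972656, -280.20428466796875), (54.39095687866211, 207.3663787841797), 14.271329879760742)
[[ 421.09607 -186.42491]
 [ 472.21478 -387.3918 ]
 [ 524.9272  -373.98364]
 [ 473.80847 -173.01675]]
```

Emit:
move_arm:
  increments:
    - [[1,-0.9,0.8,0,-0.029,-0.028,0.018],[1,0,0,0,0,0,0],[1,0,0,3,0,0,0],[1,0,0,3,0,0,0],[1,0,0,0,0,0,0],[1,0,0,0,0,0,0]]

```text
time_s: 49.92
ee_pos: [469.6, -273.7, 91.8]
ee_rot: [-179.6, -0.5, 104.1]
force: [-0.0, -0.3, 0.3]
gripper_width: 90.7
```

```bash
python3 -c "
from h import *
go([474,-280.6,18],104)"
```

```text
at [ 469.6 -273.7   91.8] [-179.6   -0.5  104.1] w 90.7 F [-0.  -0.3  0.3] t 49.925
turn [-0.006 -0.009  0.002] =1 x [-0.006 -0.009  0.002]  shift [-0.78  0.26  7.38] =2 x [-0.39  0.13  3.69]
```

Emit:
move_arm:
  increments:
    - [[1,-0.7,0.3,0,-0.006,-0.009,0],[1,0,0,0,0,0,0],[1,0,0,2.5,0,0,0],[1,0,0,2.3,0,0,0],[1,0,0,0,0,0,0],[1,0,0,1,0,0,0],[1,0,0,0,0,0,0]]

```text
time_s: 50.8
ee_pos: [478.7, -282.8, 38.5]
ee_rot: [179.5, 0.5, 104.1]
force: [0.2, -0.4, -1.0]
gripper_width: 91.1
```

```bash
python3 -c "
from h import *
go([474,-280.6,18],104)"
```

```text
at [ 478.7 -282.8   38.5] [179.5   0.5 104.1] w 91.1 F [ 0.2 -0.4 -1. ] t 50.8
turn [0.008 0.009 0.002] =1 x [0.008 0.009 0.002]  shift [ 0.32 -0.4   2.05] =1 x [ 0.32 -0.4   2.05]
```

Emit:
move_arm:
  increments:
    - [[1,0.3,-0.3,1,0.008,0.009,0],[1,0,0,0.9,0,0,0],[1,0,0,0,0,0,0],[0,0,0,0,0,0,0],[0,0,0,0,0,0,0],[0,0,0,0,0,0,0],[0,0,0,0,0,0,0],[0,0,0,0,0,0,0]]
  force: 45

```text
time_s: 51.8
ee_pos: [474.7, -281.0, 19.3]
ee_rot: [-180.0, 0.0, 104.1]
force: [-0.1, 0.0, -1.0]
gripper_width: 57.0
```

```bash
python3 -c "
from h import *
go([474,-280.6,18],104)"
```

```text
at [ 474.7 -281.    19.3] [-180.     0.   104.1] w 57.0 F [-0.1  0.  -1. ] t 51.8
turn [-0.     0.     0.002] =1 x [-0.     0.     0.002]  shift [ 0.06 -0.06  0.13] =1 x [ 0.06 -0.06  0.13]
```

Emit:
move_arm:
  increments:
    - [[0,0,0,-1,0,0,0],[0,0,0,-2,0,0,0],[0,0,0,-2.5,0,0,0],[0,0,0,-3,0,0,0.035],[0,0,0,-3,0,0,0.035],[0,0,0,-2.5,0,0,0.035],[0,0,0,-1.5,0,0,0.035],[0,0,0,-0.5,0,0,0],[0,0,0,0,0,0,0],[0,0,0,0,0,0,0]]

```text
time_s: 53.05
ee_pos: [470.6, -276.5, 177.7]
ee_rot: [-179.3, -0.8, 95.8]
force: [0.5, -0.3, -6.6]
gripper_width: 56.6
```

```bash
python3 -c "
from h import *
go([583.6,115.3,175],96.1); f=grab('wrist','w7.png')"
```

```text
at [ 470.6 -276.5  177.7] [-179.3   -0.8   95.8] w 56.6 F [ 0.5 -0.3 -6.6] t 53.05
turn [-0.013 -0.013 -0.005] =1 x [-0.013 -0.013 -0.005]  shift [37.76 15.4   0.27] =8 x [4.72 1.92 0.03]
```

View pics/w7.png

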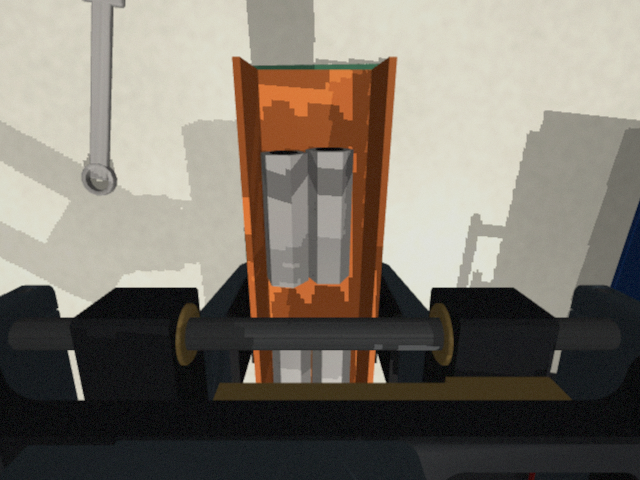

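Emit:
move_arm:
  increments:
    - [[0,0.7,0.3,0,-0.013,-0.005,0],[0,1.3,0.6,0,0,0,0],[0,2,0.8,0,0,0,0],[0,2.5,1,0,0,0,0],[0,2.5,1,0,0,0,0],[0,2.5,1,0,0,0,0],[0,2.5,1,0,0,0,0],[0,2.5,1,0,0,0,0],[0,2.5,1,0,0,0,0],[0,2.5,1,0,0,0,0],[0,2.5,1,0,0,0,0],[0,2.5,1,0,0,0,0]]

```text
time_s: 54.6
ee_pos: [551.3, 17.0, 178.8]
ee_rot: [-180.0, -0.8, 95.9]
force: [-0.3, -0.3, -6.6]
gripper_width: 57.0
```

```bash
python3 -c "
from h import *
go([583.6,115.3,175],96.1)"
```

```text
at [551.3  17.  178.8] [-180.    -0.8   95.9] w 57.0 F [-0.3 -0.3 -6.6] t 54.6
turn [-0.001 -0.015 -0.004] =1 x [-0.001 -0.015 -0.004]  shift [9.43 4.26 0.38] =2 x [4.72 2.13 0.19]
```

Emit:
move_arm:
  increments:
    - [[0,2,0.9,0,0,-0.012,0],[0,2,0.9,0,0,0,0],[0,1.5,0.7,0,0,0,0],[0,1,0.5,0,0,0,0],[0,0.5,0.2,0,0,0,0],[0,0,0,0,0,0,0],[0,0,0,0,0,0,0]]

```text
time_s: 55.48
ee_pos: [575.0, 97.2, 178.5]
ee_rot: [-179.8, -0.2, 96.1]
force: [0.2, -1.5, -7.4]
gripper_width: 56.9
```

```bash
python3 -c "
from h import *
go([583.6,115.3,123],96.1)"
```

```text
at [575.   97.2 178.5] [-179.8   -0.2   96.1] w 56.9 F [ 0.2 -1.5 -7.4] t 55.475
turn [-0.003 -0.003  0.   ] =1 x [-0.003 -0.003  0.   ]  shift [1.71 1.04 5.55] =2 x [0.85 0.52 2.78]
```

Emit:
move_arm:
  increments:
    - [[0,0.6,0.4,0,0,0,0],[0,0.7,0.4,0.5,0,0,0],[0,0.3,0.2,1.2,0,0,0],[0,0,0,1.2,0,0,0],[0,0,0,1.0,0,0,0],[0,0,0,0.5,0,0,0],[0,0,0,0,0,0,0],[0,0,0,0,0,0,0]]

```text
time_s: 56.48
ee_pos: [583.1, 114.2, 130.3]
ee_rot: [-179.7, -0.1, 96.0]
force: [0.6, 0.0, -7.0]
gripper_width: 56.5
```

```bash
python3 -c "
from h import *
go([583.6,115.3,123],96.1); grab('wrist','w8.png')"
```

```text
at [583.1 114.2 130.3] [-1.797e+02 -1.000e-01  9.600e+01] w 56.5 F [ 0.6  0.  -7. ] t 56.475
turn [-0.005 -0.002 -0.001] =1 x [-0.005 -0.002 -0.001]  shift [0.11 0.06 0.73] =1 x [0.11 0.06 0.73]
```

View pics/w8.png

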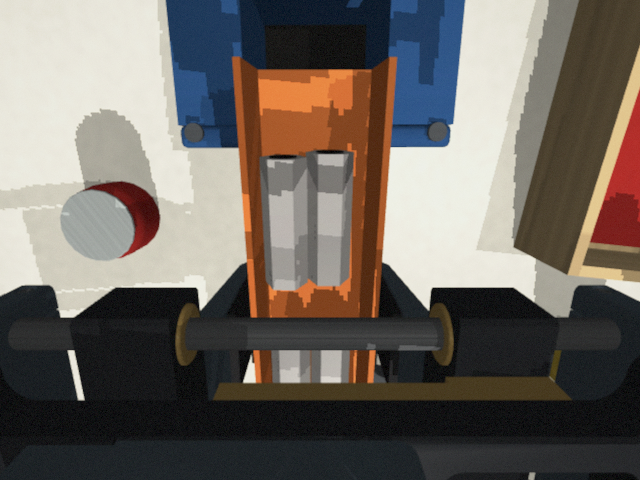

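Emit:
move_arm:
  increments:
    - [[0,0,0,-0.7,0,-0.07,0],[0,0,0,-0.7,0,-0.07,0],[0,0,0,0,0,0,0],[0,0,0,0,0,0,0]]

```text
time_s: 57.02
ee_pos: [583.9, 114.7, 146.1]
ee_rot: [-179.9, 7.9, 95.9]
force: [-0.7, 0.2, -8.2]
gripper_width: 57.0
```

```bash
cat >> h.py <<'E'
def lip():
    s=monitor.state(); r=R.from_euler('xyz',s['ee_rot'],degrees=True); L=s['ee_pos']+r.apply([102,0,-8.7])
    d=L-np.array([570.6,236.6,0]); xh=np.array([.9943,.1063,0]); yh=np.array([-.1063,.9943,0])
    x=r.apply([1,0,0]); print('lip in hopper',(d@xh).round(1),(d@yh).round(1),L[2].round(1),'tilt',np.degrees(np.arcsin(-x[2])).round(1),'F',s['force'].round(1),'w',s['gripper_width'],'q',s['qpos'].round(0))
E
python3 -c "
from h import *
lip()"
```

```text
lip in hopper 0.5 -20.4 140.7 tilt 7.9 F [-0.7  0.2 -8.2] w 57.00017178033641 q [14. 24. 92. -9. 66. 12.]
```

Emit:
move_arm:
  increments:
    - [[0,0,0,0.9,0,0,0],[0,0,0,-1.6,0,-0.16,0],[0,0,0,-1.6,0,-0.16,0],[0,0,0,-1.6,0,-0.16,0],[0,0,0,-1.6,0,-0.16,0],[0,0,0,0,0,0,0],[0,0,0,0,0,0,0],[0,0,0,0,0,0,0],[0,0,0,0,0,0,0]]

```text
time_s: 58.15
ee_pos: [582.8, 130.9, 193.6]
ee_rot: [-179.9, 44.8, 95.2]
force: [0.8, -0.6, -2.6]
gripper_width: 56.7
```

```bash
python3 -c "
from h import *
lip(); grab('wrist','w9.png'); lip()"
```

```text
lip in hopper 2.1 -27.9 127.9 tilt 44.8 F [ 0.8 -0.6 -2.6] w 56.67268784524085 q [ 32.  32.  85. -39.  88.  37.]
lip in hopper 2.1 -28.0 128.0 tilt 44.8 F [ 0.2 -0.5 -1.7] w 56.845906330132394 q [ 32.  32.  85. -39.  88.  37.]
```

View pics/w9.png

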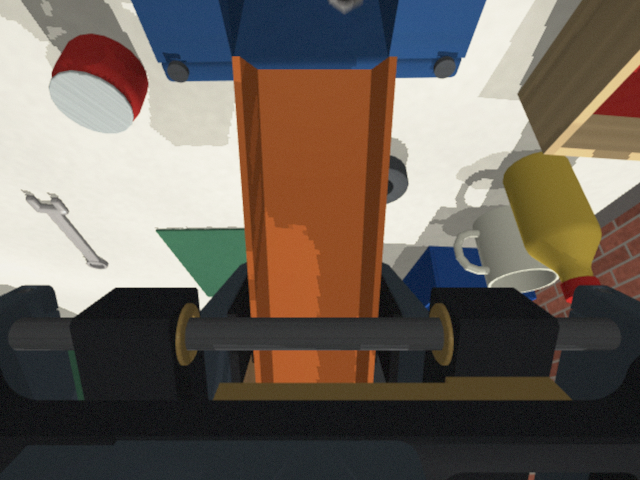

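Emit:
move_arm:
  increments:
    - [[0,0,0,1.2,0,0.16,0],[0,0,0,1.2,0,0.16,0],[0,0,0,1.2,0,0.16,0],[0,0,0,1.2,0,0.16,0],[0,0,0,0.5,0,0.12,0],[0,0,0,-3,0,0,0],[0,0,0,-3,0,0,0],[0,0,0,0,0,0,0],[0,0,0,0,0,0,0]]

```text
time_s: 59.32
ee_pos: [582.5, 97.5, 210.5]
ee_rot: [-180.0, 0.3, 94.9]
force: [-0.5, -0.6, -3.2]
gripper_width: 56.6
```

```bash
python3 - <<'E'
from h import *
go([474.7,-281.0,175],104.1)
f=grab('wrist','w10.png')
E
```

```text
at [582.5  97.5 210.5] [-180.     0.3   94.9] w 56.6 F [-0.5 -0.6 -3.2] t 59.325
turn [-0.001  0.006 -0.16 ] =1 x [-0.001  0.006 -0.16 ]  shift [-34.09 -19.67   3.55] =8 x [-4.26 -2.46  0.44]
```

View pics/w10.png

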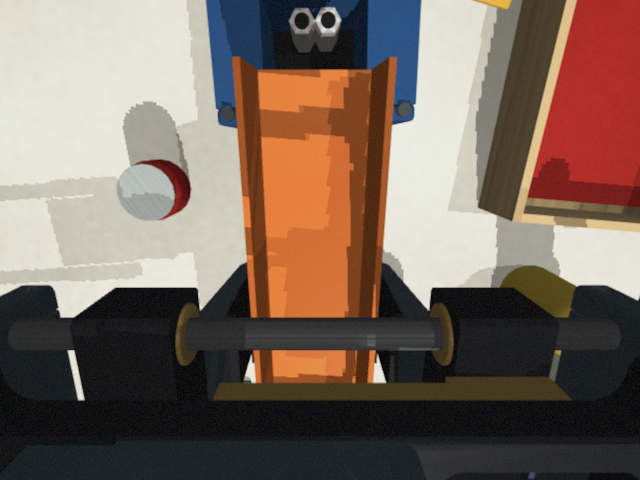

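```bash
python3 - <<'E'
from h import *
f=grab('top'); W=cloud(f); d=W-np.array([570.6,236.6,0])
x=d@np.array([.9943,.1063,0]); y=d@np.array([-.1063,.9943,0])
m=(abs(x)<33)&(abs(y)<33); print(m.sum(), np.nanpercentile(W[m][:,2],[5,50,90,99,100]))
m2=m&(W[:,:,2]>60); print(m2.sum(), x[m2].min(),x[m2].max(),y[m2].min(),y[m2].max())
E
```

```text
113 [ 7.35806415 65.91060249 68.00577438 69.65048348 69.99455901]
71 -12.485155926985747 5.500016129035507 -28.974573711172855 -11.143662220048173
```

Emit:
move_arm:
  increments:
    - [[0,0,0,0,0,0,-0.16],[0,0,0,0,0,0,0],[0,-3.9,-2.3,0,0,0,0],[0,-4,-2.3,0,0,0,0],[0,-4,-2.3,0,0,0,0],[0,-4,-2.3,0,0,0,0],[0,-4,-2.3,0,0,0,0],[0,-4,-2.3,0,0,0,0],[0,-4,-2.3,0,0,0,0],[0,-3,-1.8,0,0,0,0],[0,0,0,0,0,0,0],[0,0,0,0,0,0,0]]

```text
time_s: 60.92
ee_pos: [477.7, -252.7, 203.9]
ee_rot: [-179.2, 0.1, 103.0]
force: [0.1, 0.1, -2.7]
gripper_width: 56.7
```

```bash
python3 -c "
from h import *
go([474.7,-279,60],104.1)"
```

```text
at [ 477.7 -252.7  203.9] [-1.792e+02  1.000e-01  1.030e+02] w 56.7 F [ 0.1  0.1 -2.7] t 60.925
turn [-0.014  0.001 -0.018] =1 x [-0.014  0.001 -0.018]  shift [-2.48 -0.93 14.39] =3 x [-0.83 -0.31  4.8 ]
```

Emit:
move_arm:
  increments:
    - [[0,-1,-0.4,0,-0.014,0,-0.018],[0,-1,-0.4,0,0,0,0],[0,0,0,0,0,0,0],[0,0,0,3,0,0,0],[0,0,0,4,0,0,0],[0,0,0,4,0,0,0],[0,0,0,2,0,0,0],[0,0,0,0,0,0,0],[0,0,0,0,0,0,0],[0,0,0,0,0,0,0]]

```text
time_s: 62.18
ee_pos: [479.7, -269.4, 72.8]
ee_rot: [179.7, 0.1, 104.2]
force: [0.3, -0.2, -2.2]
gripper_width: 56.4
```

```bash
python3 -c "
from h import *
go([474.7,-279,20],104.1)"
```

```text
at [ 479.7 -269.4   72.8] [1.797e+02 1.000e-01 1.042e+02] w 56.4 F [ 0.3 -0.2 -2.2] t 62.175
turn [0.005 0.002 0.001] =1 x [0.005 0.002 0.001]  shift [-0.81 -0.72  5.28] =1 x [-0.81 -0.72  5.28]
```

Emit:
move_arm:
  increments:
    - [[0,-0.4,-0.7,2,0,0,0],[0,0,0,1.5,0,0,0],[0,0,0,1,0,0,0],[0,0,0,0,0,0,0],[0,0,0,0,0,0,0]]

```text
time_s: 62.8
ee_pos: [477.5, -276.4, 30.1]
ee_rot: [179.4, 0.5, 104.2]
force: [0.6, -0.6, -2.6]
gripper_width: 57.0
```

Emit:
move_arm:
  increments:
    - [[0,0,0,0.6,0.005,0.005,0],[0,0,0,0,0,0,0],[0,0,0,0.5,0,0,0],[0,0,0,0,0,0,0],[0,0,0,0,0,0,0]]

```text
time_s: 63.42
ee_pos: [478.7, -276.9, 19.5]
ee_rot: [179.6, 0.3, 104.2]
force: [-0.4, -0.3, -0.4]
gripper_width: 56.7
```

Emit:
move_arm:
  increments:
    - [[1,0,0,0,0,0,0],[1,0,0,0,0,0,0],[1,0,0,0,0,0,0],[1,0,0,0,0,0,0],[1,0,0,-3,0,0,0],[1,0,0,-5,0,0,0],[1,0,0,-5,0,0,0],[1,0,0,-5,0,0,0],[1,0,0,-3,0,0,0],[1,0,0,0,0,0,0],[1,0,0,0,0,0,0]]

```text
time_s: 64.8
ee_pos: [476.3, -276.0, 235.2]
ee_rot: [179.6, 0.2, 104.2]
force: [-0.9, 0.3, -0.9]
gripper_width: 91.2
```

```bash
python3 - <<'E'
from h import *
go([559.3,341,235],170.7)
f=grab('wrist'); W=cloud(f); H,S,V=cv2.split(cv2.cvtColor(f['color'],cv2.COLOR_RGB2HSV))
m=(H<18)&(S>150)&(W[:,:,2]>8)&(W[:,:,2]<75)&(W[:,:,0]>380)&(W[:,:,0]<560)&(W[:,:,1]<-140)
p=W[m]; print(cv2.minAreaRect(p[:,:2].astype(np.float32)), np.percentile(p[:,2],[2,98]))
E
```

```text
at [ 476.3 -276.   235.2] [179.6   0.2 104.2] w 91.2 F [-0.9  0.3 -0.9] t 64.8
turn [ 0.004  0.008 -1.161] =7 x [ 0.001  0.001 -0.166]  shift [1.780e+00 6.223e+01 2.000e-02] =12 x [0.15 5.19 0.  ]
((479.21881103515625, -276.21356201171875), (55.50459289550781, 207.07260131835938), 14.038651466369629) [10.7787252 62.5054609]
```

Emit:
move_arm:
  increments:
    - [[1,0,0,0,0,0,-0.166],[1,0,0,0,0,0,-0.166],[1,0,0,0,0,0,-0.166],[1,0,0,0,0,0,-0.166],[1,0,0,0,0,0,-0.166],[1,0,0,0,0,0,-0.166],[1,0,0,0,0,0,-0.14],[1,0,0,0,0,0,0],[1,0.1,5,0,0,0,0],[1,0.1,5,0,0,0,0],[1,0.1,5,0,0,0,0],[1,0.1,5,0,0,0,0]]

```text
time_s: 66.35
ee_pos: [497.3, -71.9, 217.5]
ee_rot: [179.4, -1.4, 170.3]
force: [0.3, -0.3, 1.1]
gripper_width: 91.4
```

Emit:
move_arm:
  increments:
    - [[1,0.1,5,0,0,0,0],[1,0.1,5,0,0,0,0],[1,0.1,5,0,0,0,0],[1,0.1,5,0,0,0,0],[1,0.1,5,0,0,0,0],[1,0.1,5,0,0,0,0],[1,0.1,3,0,0,0,0],[1,0,0,0,0,0,0],[1,0,0,0,0,0,0]]

```text
time_s: 67.47
ee_pos: [545.5, 267.0, 211.7]
ee_rot: [179.8, -2.2, 169.3]
force: [0.4, -0.6, 0.4]
gripper_width: 91.3
```

```bash
python3 -c "
from h import *
go([559.5,341,180],170.7)"
```

```text
at [545.5 267.  211.7] [179.8  -2.2 169.3] w 91.3 F [ 0.4 -0.6  0.4] t 67.475
turn [ 0.003 -0.038 -0.025] =1 x [ 0.003 -0.038 -0.025]  shift [-0.18  7.53  3.17] =2 x [-0.09  3.76  1.58]
```

Emit:
move_arm:
  increments:
    - [[1,-0.1,2.5,0,0,-0.038,-0.025],[1,-0.1,2.5,0,0,0,0],[1,0,1.8,0,0,0,0],[1,0,0,0,0,0,0],[1,0,0,0,0,0,0],[1,0,0,0,0,0,0]]

```text
time_s: 68.22
ee_pos: [559.5, 327.5, 211.1]
ee_rot: [-179.9, -0.0, 170.1]
force: [0.1, 0.2, 0.4]
gripper_width: 91.5
```

```bash
python3 -c "
from h import *
go([559.5,341,133],170.7)"
```

```text
at [559.5 327.5 211.1] [-179.9   -0.   170.1] w 91.5 F [0.1 0.2 0.4] t 68.225
turn [-0.002 -0.    -0.01 ] =1 x [-0.002 -0.    -0.01 ]  shift [0.22 1.33 7.81] =2 x [0.11 0.67 3.91]
```

Emit:
move_arm:
  increments:
    - [[1,0.2,1.3,0,0,0,-0.01],[1,0,0,0,0,0,0],[1,0,0,0,0,0,0],[1,0,0,2,0,0,0],[1,0,0,0,0,0,0],[1,0,0,0,0,0,0]]

```text
time_s: 68.97
ee_pos: [560.2, 341.0, 192.1]
ee_rot: [-180.0, 0.1, 170.7]
force: [-0.1, -0.1, 0.1]
gripper_width: 91.2
```

```bash
python3 -c "
from h import *
go([559.5,341,133],170.7)"
```

```text
at [560.2 341.  192.1] [-1.800e+02  1.000e-01  1.707e+02] w 91.2 F [-0.1 -0.1  0.1] t 68.975
turn [-0.001  0.001 -0.   ] =1 x [-0.001  0.001 -0.   ]  shift [ 0.07 -0.01  5.91] =2 x [ 0.03 -0.01  2.96]
```

Emit:
move_arm:
  increments:
    - [[1,0,0,2,0,0,0],[1,0,0,2,0,0,0],[1,0,0,1,0,0,0],[1,0,0,0,0,0,0],[1,0,0,0,0,0,0]]

```text
time_s: 69.6
ee_pos: [562.7, 342.2, 145.6]
ee_rot: [179.8, 0.4, 170.7]
force: [0.6, 0.4, 1.0]
gripper_width: 91.4
```

```bash
python3 -c "
from h import *
go([559.5,341,133],170.7)"
```

```text
at [562.7 342.2 145.6] [179.8   0.4 170.7] w 91.4 F [0.6 0.4 1. ] t 69.6
turn [ 0.004  0.007 -0.   ] =1 x [ 0.004  0.007 -0.   ]  shift [ 0.29 -0.17  1.26] =1 x [ 0.29 -0.17  1.26]
```

Emit:
move_arm:
  increments:
    - [[1,0.3,-0.2,0.8,0.004,0.007,0],[1,0,0,0,0,0,0],[1,0,0,0.4,0,0,0],[1,0,0,0,0,0,0],[0,0,0,0,0,0,0],[0,0,0,0,0,0,0],[0,0,0,0,0,0,0],[0,0,0,0,0,0,0],[0,0,0,0,0,0,0],[0,0,0,0,0,0,0],[0,0,0,0,0,0,0],[0,0,0,0,0,0,0]]
  force: 50

```text
time_s: 71.1
ee_pos: [560.0, 341.1, 134.5]
ee_rot: [179.9, 0.1, 170.7]
force: [0.5, 0.8, 0.9]
gripper_width: 14.1
```

Emit:
move_arm:
  increments:
    - [[0,0,0,0,0,0,0],[0,0,0,-0.7,0,0,0],[0,0,0,-0.7,0,0,0],[0,0,0,-0.2,0,0,0],[0,0,0,0,0,0,0]]

```text
time_s: 71.72
ee_pos: [560.0, 341.2, 147.0]
ee_rot: [180.0, 0.0, 170.7]
force: [2.7, 1.5, -10.5]
gripper_width: 13.3
```

Emit:
move_arm:
  increments:
    - [[0,0,0,0,0,0,0.13],[0,0,0,0,0,0,0.13],[0,0,0,0,0,0,0.13],[0,0,0,-0.05,0,0,0.13],[0,0,0,0,0,0,0.13],[0,0,0,-0.05,0,0,0.13],[0,0,0,0,0,0,0.13],[0,0,0,0,0,0,0.13],[0,0,0,0,0,0,0.13],[0,0,0,0,0,0,0.05],[0,0,0,0,0,0,0]]

```text
time_s: 73.1
ee_pos: [559.2, 340.4, 144.4]
ee_rot: [-179.8, 0.1, 98.6]
force: [1.8, 2.5, -9.4]
gripper_width: 13.7
```

```bash
python3 -c "
from h import *
go([559.5,340.7,134],96.2); print(monitor.state()['torque'])"
```

```text
at [559.2 340.4 144.4] [-1.798e+02  1.000e-01  9.860e+01] w 13.7 F [ 1.8  2.5 -9.4] t 73.1
turn [-0.003  0.002  0.042] =1 x [-0.003  0.002  0.042]  shift [0.03 0.04 1.04] =1 x [0.03 0.04 1.04]
[ 0.37795276 -0.77076666 -0.0496255 ]
```

Emit:
move_arm:
  increments:
    - [[0,0,0,-0.1,0,0,0.04],[0,0,0,0,0,0,0.025],[0,0,0,0,0,0,0],[0,0,0,0,0,0,0]]

```text
time_s: 73.6
ee_pos: [559.1, 340.4, 144.5]
ee_rot: [-179.8, 0.2, 95.3]
force: [2.5, 1.2, -10.3]
gripper_width: 14.0
```

```bash
python3 -c "
from h import *
go([559.5,340.7,134],96.2); print(monitor.state()['torque'])"
```

```text
at [559.1 340.4 144.5] [-179.8    0.2   95.3] w 14.0 F [  2.5   1.2 -10.3] t 73.6
turn [-0.003  0.004 -0.016] =1 x [-0.003  0.004 -0.016]  shift [0.03 0.05 1.05] =1 x [0.03 0.05 1.05]
[ 0.45354961 -0.70387651  1.04648372]
```

At the shut stop (torque +1.05 N m). Now lower, release and rise.

Emit:
move_arm:
  increments:
    - [[0,0,0,0,0,0,-0.01],[0,0,0,0.6,0,0,0],[0,0,0,0.5,0,0,0],[0,0,0,0,0,0,0],[1,0,0,0,0,0,0],[1,0,0,0,0,0,0],[1,0,0,0,0,0,0],[1,0,0,0,0,0,0],[1,0,0,-4,0,0,0],[1,0,0,-5,0,0,0],[1,-4,0,-3,0,0,0],[1,0,0,0,0,0,0]]

```text
time_s: 75.1
ee_pos: [563.2, 299.9, 261.0]
ee_rot: [-179.9, 0.1, 95.6]
force: [0.2, 0.9, -0.1]
gripper_width: 89.9
```

Emit:
move_arm:
  increments:
    - [[1,-5,0,-2,0,0,0],[1,-5,-5,0,0,0,0],[1,0,-5,0,0,0,0],[1,0,-5,0,0,0,0],[1,0,0,0,0,0,0],[1,0,0,0,0,0,0]]

```text
time_s: 75.85
ee_pos: [424.2, 190.4, 277.4]
ee_rot: [-179.6, 0.1, 95.6]
force: [0.4, 0.7, 0.4]
gripper_width: 91.3
```

```bash
python3 - <<'E'
from h import *
f=grab('top','t9.png'); W=cloud(f)
p=W[(W[:,:,2]>150)&(W[:,:,2]<185)&(abs(W[:,:,0]-560)<45)&(abs(W[:,:,1]-340)<45)]
if len(p): print(len(p),cv2.minAreaRect(p[:,:2].astype(np.float32)),np.median(p[:,2]))
g=grab('side','s9.png'); V=cloud(g)
p=V[(V[:,:,2]>150)&(V[:,:,2]<185)&(abs(V[:,:,0]-560)<45)&(abs(V[:,:,1]-340)<45)]
if len(p): print(len(p),p[:,2].max(),np.percentile(p[:,2],90))
print(monitor.state()['ee_pos'],monitor.state()['time_s'])
E
```

```text
282 166.1343495241386 164.44137050845796
[424.61791332 190.33635581 277.23312876] 75.95
```

View pics/t9.png

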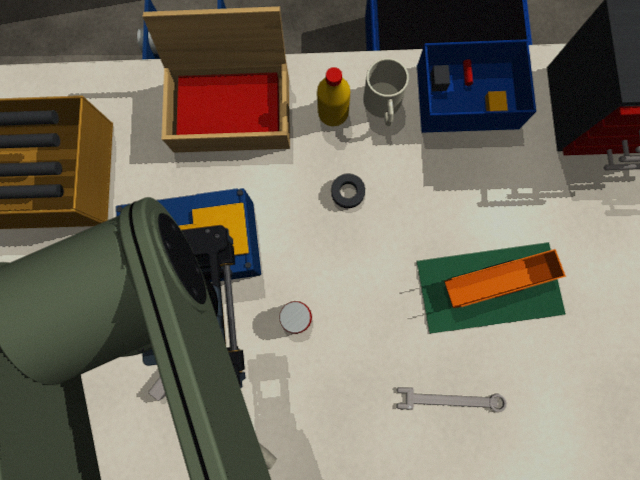

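The chute is empty and upright on the mat at (505,278). The tin (295,317) and bearing (348,190) haven't moved, and there are no nuts left on the bench. I'll compare the knob height with the starting side view, then hand in.

```bash
python3 - <<'E'
from h import *
V0=np.load('side0.npy'); V=cloud(grab('side'))
for v in (V0,V):
    p=v[(v[:,:,2]>150)&(v[:,:,2]<185)&(abs(v[:,:,0]-560)<45)&(abs(v[:,:,1]-340)<45)]
    y=v[(abs(v[:,:,2]-108)<4)&(abs(v[:,:,0]-570)<70)&(abs(v[:,:,1]-236)<44)]
    r=cv2.minAreaRect(p[:,:2].astype(np.float32)); print(len(p),np.percentile(p[:,2],[50,90]),r,len(y),y[:,:2].mean(0))
job.job_done()
E
```

```text
280 [162.32075994 164.46712333] ((556.6175537109375, 342.5085144042969), (13.534712791442871, 61.84989547729492), 5.7523040771484375) 1682 [567.31593077 237.73661609]
277 [162.24049027 164.37736394] ((556.2813110351562, 342.6861877441406), (13.389444351196289, 62.481449127197266), 5.003994464874268) 1702 [567.08132954 237.5779818 ]
the job is handed in; nothing more can be done
```

The job is done and handed in, at about 76 s of the 210 s allowed. I opened the cover and let the knob snap into the open notch. All four nuts went into the chute, I tipped them through the mouth into the hopper, then stood the empty chute back on its mat and shut the cover.

**Last checks:**
- **Cover and knob:** In the side view the shut cover and the knob match the starting picture. Knob height is within 0.1 mm, its bar angle within about 0.8°, and the plate within 0.3 mm.
- **Chute:** It stands empty and upright on the mat, about 22 mm from the mat's centre.
- **Nuts:** None are left on the bench or in the chute. Two nuts stood visible in the hopper, with their tops at about 70 mm, well below the rim. The other two were hidden from view, so I inferred they are in there too.
- **Bystanders:** The tin and bearing are where they started, and the gripper is open and clear of everything.

**Failed along the way:** My first grip on the knob closed too late during the lift, so the knob stayed down. I lowered the gripper again and regripped, and nothing else was disturbed. No check disagreed or failed at the end.

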